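# Stand the drained brushes up to dry

### The job

The washed brushes have drained bristle-down in the covered steel pot. Lift the hood off the pot by its knob and set it aside on the bench, knob up; then turn every brush end for end and stand it handle-down in a well of the plywood caddy so that the bristles dry in the air; finally put the hood back squarely on the pot. Do not disturb the glue bottle, sanding block, mallet and screw jar.

Things in the scene. Friction and masses are not known exactly. Their poses are not given: they have to be found in the camera images.
- pot: The round steel drain pot, which does not move; origin under its centre, z up. Outer radius 82 mm up to a height of 85 mm, then tapering to 79 mm at the rim, 105 mm high. A rolled bead 192 mm across runs round the outside below the taper; its top, 85 mm high, is the ledge on which the hood's lower edge rests.
- pot_rim (a point): Centre of the pot's mouth, at rim height. In the pot is a fixed drain insert of three open cells in a row along this point's y axis, at y = -49, 0, +49 mm; each is about 32 mm (x) by 46 mm (y), its walls reach 90 mm above the bench, its floor is 8 mm above the bench. Each brush starts standing on its bristles in a cell of its own.
- hood_mid (a point): The hood, the pot's loose deep domed lid of thin aluminium (0.25 to 0.5 kg); this point is on its axis, 63.5 mm above its lower edge, half-way up. z runs from the open edge to the knob. 182 mm across up to 72 mm high, then narrowing to a flat top 140 mm across at 99 mm; inner radius 88 mm. On the pot its edge is 85 mm above the bench, and brushes reach 88 mm up inside it.
- hood_knob (a point): Centre of the hood's knob, 119 mm above the hood's lower edge: a round wooden disc 36 mm across and 16 mm thick, on a stem 20 mm across that leaves 12 mm free below it.
- brush_a_mid (a point): A wooden-handled flat brush, 165 mm long, about 60 g (two or three of the brushes are present); this point is on its axis, 82.5 mm from either end. z runs from the bristles to the butt of the handle: up while it stands bristle-down, down when it stands handle-down. y is its wide direction, x its thickness.
- brush_a_butt (a point): Centre of the butt end of brush_a's handle. From the bristle end: stiff bristles 42 mm, steel ferrule 26 mm, handle 97 mm. Bristles and ferrule are 20 mm thick and 24 mm wide on this brush; the handle is 18 mm thick and 22 mm wide all along. In the pot the butt stands 173 mm above the bench, the wide direction roughly along the row of cells.
- brush_b_mid (a point): A second brush, like brush_a but for its head (bristles and ferrule), which is 28 mm wide and has black bristles; point and axes as for brush_a_mid.
- brush_b_butt (a point): Centre of the butt end of brush_b's handle.
- brush_c_mid (a point): A third brush, like brush_a but for its head (bristles and ferrule), which is 32 mm wide; point and axes as for brush_a_mid.
- brush_c_butt (a point): Centre of the butt end of brush_c's handle.
- caddy_top (a point): Centre of the top of the open plywood caddy, 88 mm above the bench, z up; the caddy does not move. It is 52 mm (x) by 222 mm (y), with five open wells in a row along y, at y = -86.4, -43.2, 0, 43.2, 86.4 mm; each is 40 mm (x) by 37 mm (y) and 82 mm deep, between walls 6 mm thick. A brush may lean in its well.
- glue: Glue bottle, white plastic, 60 mm across and 170 mm tall, loose; origin at the centre of its base. To be left alone.
- sander: Cork sanding block 60 x 110 x 30 mm, loose; origin at the centre of its underside. To be left alone.
- mallet: Wooden mallet lying on its side, head 125 (x) by 75 (y) by 65 mm, with a handle 28 mm thick that runs 200 mm from the head along -y; origin under the centre of the head. To be left alone.
- screws: Clear plastic screw jar, 72 mm across and 85 mm tall, loose; origin at the centre of its base. To be left alone.

How it is judged (in metres and radians):
On the way, in this order (a step that is already met when the one before it is completed fails the run):
1. the hood stands on the bench, knob up, clear of the pot (height (world z) of hood_mid below 0.07 m and angle between hood_mid's own z axis and vertical below 0.1 rad and horizontal distance between hood_mid and pot_rim above 0.16 m and contact force between the fingers and hood below 0.3 N), for 0.2 s.
2. every brush stands handle-down in a well of the caddy, released (angle between each of brush_a_mid, brush_b_mid, brush_c_mid's own z axis and vertical above 2.74 rad and height (world z) of each of brush_a_butt, brush_b_butt, brush_c_butt below 0.03 m and x of brush_a_butt in the frame of caddy_top between -0.026 and 0.026 m and y of brush_a_butt in the frame of caddy_top between -0.111 and 0.111 m and contact force between the fingers and brush_a below 0.3 N and x of brush_b_butt in the frame of caddy_top between -0.026 and 0.026 m and y of brush_b_butt in the frame of caddy_top between -0.111 and 0.111 m and contact force between the fingers and brush_b below 0.3 N and x of brush_c_butt in the frame of caddy_top between -0.026 and 0.026 m and y of brush_c_butt in the frame of caddy_top between -0.111 and 0.111 m and contact force between the fingers and brush_c below 0.3 N), for 0.3 s.
At the end, for the whole second after the job is handed in: Every brush present stands handle-down in a well of the caddy (its butt within 30 mm of the bench, inside the caddy, leaning less than about 23 degrees), and the hood is seated on the pot: within 10 mm of its centre, level to 3 degrees, its lower edge down on the bead to 4 mm (all of step 2 and horizontal distance between hood_mid and pot_rim below 0.01 m and angle between hood_mid's own z axis and vertical below 0.05 rad and height (world z) of hood_mid between 0.144 and 0.1525 m); the robot touches nothing.
It fails at once if the glue bottle is moved more than 30 mm or tipped (distance of glue from where it was at the start of the episode above 0.03 m or angle between glue's own z axis and vertical above 0.4 rad).
It fails at once if the sanding block is moved more than 30 mm (distance of sander from where it was at the start of the episode above 0.03 m).
It fails at once if the mallet is moved more than 30 mm (distance of mallet from where it was at the start of the episode above 0.03 m).
It fails at once if the screw jar is moved more than 30 mm or tipped (distance of screws from where it was at the start of the episode above 0.03 m or angle between screws's own z axis and vertical above 0.4 rad).
Of brush_a, brush_b, brush_c only 2 to 3 are there at a start; the rules pass over those that are not, and their reading is None.
At some moment in a run one of hood, brush_a, brush_b, brush_c may be knocked a few centimetres aside while the robot is not near it.
Once in a run the grip may slacken for a moment while it holds something.
It also fails if it takes over 210 s, if anything falls off the work surface, if the arm or the gripper's body presses on something with over 40 N, if the wrist force passes 120 N, or if a joint passes its speed limit or range.

### The arm

A 6-joint arm with a two-finger parallel gripper is mounted at the origin on the work surface. World frame = base frame: x ahead of the robot, y to its left, z up, the work surface at z = 0. Lengths are in mm, angles in rad, forces in N, time in s.
With the tool pointing down it reaches from about 375 to 900 mm from the base axis. Payload 3.1 kg.
Tool frame: the origin (TCP) lies at the very end of the fingers, on their centre line; the grasp point (between the pads) lies 19 mm behind it; z points along the fingers, y is the direction in which the jaws open and shut (so a half turn about z gives the same grasp; the last joint's range is limited). The gripper opens to 85 mm and grips with 20 to 120 N. Pads are 22 mm wide; open, the fingers measure 114 mm over their backs; the gripper's body (76 mm by 85 mm) begins 54 mm behind the grasp point. The pads swing forward as they close: fully open they stand 13 mm farther back than shut.
Start: joints at [1.109, 0.527, 1.433, -0, 1.181, -0.178], TCP at [174.963, 599.987, 231.31] pointing down, gripper open.
Joint ranges: [-3.08, 3.08], [-0.75, 2.2], [0.22, 2.44], [-1.43, 4.57], [0, 2.65], [-2.85, 2.85]. Speed limits (rad/s): [2.79, 2.79, 3.14, 3.14, 3.14, 3.14].

### API

Orientations are given as a 3x3 rotation matrix whose columns are the frame's x, y, z axes.
In Python, from plant import * gives the robot as it stands. The module is installed in compiled form; this text tells all that it offers.
- The arm moves only by the shell command python3 -m crank 'ROWS' [OPENING] [FORCE]. ROWS is JSON, a list of rows, each a list of 2 entries, a list of its own where there are three numbers: the shift along the tool's x, y, z in units of 60 mm (1.0 is 60 mm), then the turn, a rotation vector about the tool's x, y, z in degrees. A call has 1 to 20 rows; each row is the pose to reach, as a shift and turn from the pose measured when the call began, along the tool's axes at that moment; what a row does not reach only later rows make up. A row lasts 1/8 s, in which the tool goes at most 62.5 mm and 10.7 degrees, less where a joint would pass 70% of its speed; a pose out of reach is approached as far as the arm can. A call with a gripper value outside its range is refused whole. OPENING is the finger opening in mm, from 0 to 85.4, set as the call begins (- or left out, the last holds). The fingers move at their own pace and stop on an object; FORCE is the grip in N (left out, the last holds). Time passes only in rows, so rows that repeat a pose let the fingers close. It gives the time, the measured TCP pose, the force and the opening at its end, in the units of the state.
- sense(): the state, without advancing time (a new reading comes with each control period).
- snapshot(name): name is "side" or "top" or "wrist"; returns (picture, depth): 420x560x3 uint8, blue, green, red; 420x560 float32, mm along the optical axis (not along the pixel's ray), 0 where there is no reading.
- camera_model(name): a dict with "K" (3x3 intrinsics, pixels), "xyz" and "attitude" of the camera in the world. Camera axes: x right, y up, looking along -z (the intrinsics and any distortion apply to the point x, -y, -z); pixel columns grow to the right and rows downward; lengths in mm; the calibration is good to about 2 mm. The wrist camera is an equidistant fisheye: a pixel r from the principal point sees the ray r / f radians off the axis. A picture is of the moment at which its call begins: read the wrist's pose just before it. camera_model takes no time and is no camera call; for the wrist camera it gives the pose at the moment of the call.
- job_done(): hands the job in, once; it reports no verdict.
The state is a dict: "clock": time; "joint_positions": joint angles; "joint_vel": joint speeds; "joint_efforts": joint torques, N m; "tcp_pos": TCP position; "orientation": TCP orientation; "wrist_force": force on the tool from outside, world axes, zero at the start; "torque": the same for the moment, N m; "grip_width": opening from 0.0 (shut) to 1.0 (fully open).
Only numpy, scipy, OpenCV 4.12 (cv2) and the standard library are available. Lean on these libraries where they do the work, as an engineer would, in place of code of your own. Each camera call takes 0.05 s, during which the arm holds its last target. There are 200 camera calls.

## Working session

There is one attempt and no reset: what is moved stays moved. The work goes in short steps, Python scripts to look and compute and a shell command to move; the robot and the scene stay as the last step left them, time stands still between calls to the robot, and variables do not carry over. Pictures are saved under pics/ and viewed, about 12 in all and at most 16, crops included, and the job is handed in when it is done.

```bash
mkdir -p pics; cat > h.py <<'E'
from plant import *
import numpy as np, cv2
def cam(n):
    m=camera_model(n); return np.array(m["K"]),np.array(m["xyz"]),np.array(m["attitude"])
def look(n,f):
    p,d=snapshot(n); cv2.imwrite("pics/"+f+".png",p); np.save("pics/"+f+".npy",d); return p,d
def pts(n,d):  # world points of all pixels (pinhole)
    K,c,R=cam(n); v,u=np.mgrid[0:d.shape[0],0:d.shape[1]]
    x=(u-K[0,2])/K[0,0]*d; y=(v-K[1,2])/K[1,1]*d
    return np.stack([x,-y,-d],-1)@R.T+c
def rays(n,u,v):
    K,c,R=cam(n); r=np.stack([(np.asarray(u)-K[0,2])/K[0,0],-(np.asarray(v)-K[1,2])/K[1,1],-np.ones(np.shape(u))],-1)
    return c,r@R.T
def plane(n,u,v,z):
    c,r=rays(n,u,v); return c+r*((z-c[2])/r[...,2])[...,None]
E
python3 - <<'E'
from h import *
np.set_printoptions(precision=3,suppress=True)
for n in("top","side"):
    m=camera_model(n);print(n,m)
    look(n,n+"0")
a=[cv2.imread(f"pics/{n}0.png") for n in("top","side")]
s=sense();print(s)
print(camera_model("wrist"))
E
```

```text
top {'K': array([[397.465,   0.   , 282.365],
       [  0.   , 397.465, 209.035],
       [  0.   ,   0.   ,   1.   ]]), 'xyz': array([ 502.77 ,    3.352, 1176.04 ]), 'attitude': array([[ 0.029,  0.989, -0.148],
       [-0.999,  0.025, -0.027],
       [-0.023,  0.148,  0.989]])}
side {'K': array([[436.989,   0.   , 280.127],
       [  0.   , 436.989, 210.686],
       [  0.   ,   0.   ,   1.   ]]), 'xyz': array([ 581.841, -766.618, 1005.305]), 'attitude': array([[ 0.993,  0.092, -0.076],
       [-0.119,  0.723, -0.68 ],
       [-0.008,  0.684,  0.729]])}
{'clock': 0.1, 'joint_positions': array([ 1.108,  0.528,  1.434,  0.   ,  1.181, -0.179]), 'joint_vel': array([-0.001, -0.001, -0.004,  0.001, -0.   ,  0.001]), 'joint_efforts': array([ -0.   , -44.331, -17.859,  -0.   ,   0.004,   0.   ]), 'tcp_pos': array([174.67 , 599.393, 230.42 ]), 'orientation': array([[-0.96 ,  0.28 , -0.001],
       [ 0.28 ,  0.96 , -0.002],
       [ 0.   , -0.002, -1.   ]]), 'wrist_force': array([ 0.013,  0.338, -0.012]), 'torque': array([-0.008,  0.014,  0.033]), 'grip_width': 0.9999938771464161}
{'K': array([[325.192,   0.   , 277.626],
       [  0.   , 325.192, 209.281],
       [  0.   ,   0.   ,   1.   ]]), 'xyz': array([ 96.744, 622.005, 372.442]), 'attitude': array([[ 0.281, -0.911, -0.303],
       [ 0.96 ,  0.266,  0.09 ],
       [-0.002, -0.316,  0.949]])}
```

View pics/top0.png

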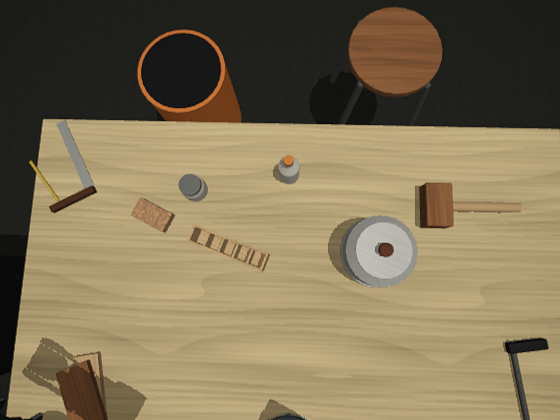

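View pics/side0.png

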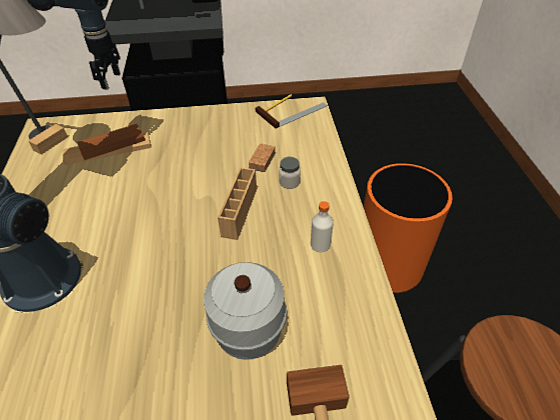

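```bash
cat > m.py <<'E'
from h import *
np.set_printoptions(precision=1,suppress=True)
def run(tag):
  for n in("top","side"):
    p=cv2.imread(f"pics/{n}{tag}.png"); d=np.load(f"pics/{n}{tag}.npy"); P=pts(n,d)
    hsv=cv2.cvtColor(p,cv2.COLOR_BGR2HSV); z=P[...,2]
    # caddy: elevated rim at z~88, x 330..480
    m=(np.abs(z-88)<6)&(P[...,0]<700)&(P[...,0]>250)&(hsv[...,1]>50)&(d>0)&(P[...,1]>0)&(P[...,1]<380)
    m=cv2.morphologyEx(m.astype('uint8'),cv2.MORPH_CLOSE,np.ones((5,5)))
    k,l,st,c=cv2.connectedComponentsWithStats(m)
    i=1+np.argmax(st[1:,4]); v,u=np.nonzero(l==i)
    Q=plane(n,u,v,88.)
    print(n,"caddy",cv2.minAreaRect(Q[:,:2].astype('float32')),len(u))
    # objects > 150 high
    m=(z>150)&(z<240)&(P[...,0]>250)&(P[...,0]<800)&(d>0)&(np.abs(P[...,1])<450)
    k,l,st,c=cv2.connectedComponentsWithStats(m.astype('uint8'))
    for i in range(1,k):
        if st[i,4]>15:
            q=P[l==i]; print(n,"high",st[i],np.median(q,0),q[:,2].max())
E
python3 - <<'E'
from m import *
run("0")
for n in("top","side"):
    p=cv2.imread(f"pics/{n}0.png"); d=np.load(f"pics/{n}0.npy"); P=pts(n,d);z=P[...,2]
    hsv=cv2.cvtColor(p,cv2.COLOR_BGR2HSV)
    near=(np.hypot(P[...,0]-420,P[...,1]+240)<150)&(d>0)
    v,u=np.nonzero(near&(hsv[...,1]<60)&(np.abs(z-184)<4))
    print(n,"flat",cv2.minEnclosingCircle(plane(n,u,v,184.)[:,:2].astype('float32')),np.median(z[v,u]))
    v,u=np.nonzero(near&(z>200)&(hsv[...,1]>80))
    print(n,"knob",cv2.minEnclosingCircle(plane(n,u,v,212.)[:,:2].astype('float32')),np.median(z[v,u]),len(u))
    v,u=np.nonzero(near&(z>60)); print(n,P[v,u].min(0),P[v,u].max(0))
    for nm,(x,y) in dict(glue=(620,0),).items(): pass
    m=(z>25)&(P[...,0]>250)&(P[...,0]<900)&(d>0)&(np.abs(P[...,1])<700)
    k,l,st,c=cv2.connectedComponentsWithStats(m.astype('uint8'))
    for i in range(1,k):
        if st[i,4]>60:
            q=P[l==i]; print(n,"obj",np.median(q,0),q.min(0),q.max(0))
E
```

```text
top caddy ((555.3880004882812, 181.29367065429688), (222.2861785888672, 51.79173278808594), 70.18655395507812) 457
top high [283 155  11  12 100] [781.1  19.6 169.2] 175.49935159857637
top high [ 346  216   72   72 4038] [ 551.4 -216.5  182.5] 216.74029185650568
side caddy ((559.56787109375, 179.08599853515625), (229.70443725585938, 55.258480072021484), 70.2779541015625) 397
side high [319 201  11  12 105] [785.1  14.  169.2] 174.27299964363556
side high [ 204  262   81   72 4488] [ 558.2 -245.1  183.2] 216.49211191055792
top flat ((547.511474609375, -223.64602661132812), 71.8513412475586) 183.91388163513
top knob ((555.2498779296875, -221.3124237060547), 16.690208435058594) 211.6682965071497 148
top [ 460.  -313.7   74.8] [ 568.3 -133.2  216.7]
top obj [770.9  17.5 114.8] [752.2 -10.7  25.1] [809.6  48.1 175.5]
top obj [723.9 290.9  83.2] [693.3 262.   25. ] [761.  328.4  91.3]
top obj [ 691.8 -421.7   62. ] [ 631. -645.   25.] [ 756.2 -368.    70.4]
top obj [647.7 418.9  29.7] [600.6 361.3  25. ] [696.7 478.9  36.8]
top obj [ 550.8 -211.2  181.9] [ 460.  -313.8   74.8] [ 646.4 -127.6  216.7]
top obj [558.9 196.3  83.2] [493.9  68.4  25.1] [617.2 293.3  93.8]
side flat ((547.1654052734375, -226.31710815429688), 71.19996643066406) 184.3944778901993
side knob ((557.656005859375, -227.95802307128906), 20.004655838012695) 212.01348065451884 177
side [ 462.9 -318.9   77.7] [ 569.9 -143.   216.5]
side obj [652.1 414.7  30.5] [604.9 358.9  25.1] [702.4 480.3  36.8]
side obj [730.1 278.2  70.6] [697.6 259.5  26. ] [767.2 330.   91.7]
side obj [556.4 162.6  68.3] [497.4  66.8  25.2] [621.3 294.3  94.2]
side obj [782.1   2.1 104.6] [757.1 -12.2  25. ] [815.7  35.1 174.3]
side obj [ 559.2 -264.7  175.7] [ 462.9 -319.5   25. ] [ 654.1 -132.7  216.5]
side obj [ 696.3 -418.2   64.9] [ 635.4 -474.    25.1] [ 760.2 -368.8   70.9]
```

```bash
python3 -m crank '[[[0,0,-1.1],[0,0,0]],[[-9.96,-11.4,-1.1],[0,0,85]],[[-9.96,-11.4,-1.1],[0,0,85]],[[-9.96,-11.4,-1.1],[0,0,85]],[[-9.96,-11.4,-1.1],[0,0,85]],[[-9.96,-11.4,-1.1],[0,0,85]],[[-9.96,-11.4,-1.1],[0,0,85]],[[-9.96,-11.4,-1.1],[0,0,85]],[[-9.96,-11.4,-1.1],[0,0,85]],[[-9.96,-11.4,-1.1],[0,0,85]],[[-9.96,-11.4,-1.1],[0,0,85]],[[-9.96,-11.4,-1.1],[0,0,85]],[[-9.96,-11.4,-1.1],[0,0,85]],[[-9.96,-11.4,-1.1],[0,0,85]],[[-9.96,-11.4,-1.1],[0,0,85]],[[-9.96,-11.4,-1.1],[0,0,85]],[[-9.96,-11.4,-1.1],[0,0,85]],[[-9.96,-11.4,-1.1],[0,0,85]],[[-9.96,-11.4,-1.1],[0,0,85]]]' 64 60; python3 - <<'E'
from h import *
np.set_printoptions(precision=3,suppress=True)
s=sense();print(s['joint_positions'],s['orientation'])
print(camera_model("wrist"));look("wrist","w1")
E
```

```text
clock: 2.48
tcp_pos: [556.3, -222.9, 297.6]
orientation: [[0.194, 0.981, -0.002], [0.981, -0.194, -0.001], [-0.001, -0.001, -1.0]]
wrist_force: [0.2, 0.0, -0.7]
grip_width: 0.75
[-0.566  0.426  1.418 -0.002  1.299 -0.371] [[ 0.194  0.981 -0.002]
 [ 0.981 -0.194 -0.001]
 [-0.001 -0.001 -1.   ]]
{'K': array([[325.192,   0.   , 277.626],
       [  0.   , 325.192, 209.281],
       [  0.   ,   0.   ,   1.   ]]), 'xyz': array([ 572.549, -143.232,  439.421]), 'attitude': array([[ 0.981,  0.184,  0.064],
       [-0.195,  0.93 ,  0.312],
       [-0.002, -0.318,  0.948]])}
```

View pics/w1.png

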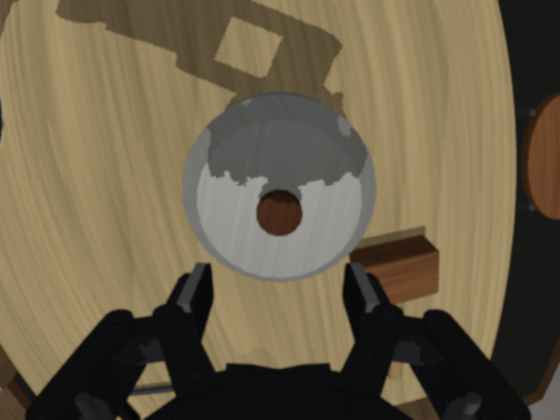

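```bash
cat >> h.py <<'E'
def wplane(u,v,z,mod=None):
    K,c,R=mod or cam("wrist"); a=(u-K[0,2])/K[0,0]; b=-(v-K[1,2])/K[1,1]; r=np.hypot(a,b)+1e-9
    d=R@np.array([a/r*np.sin(r),b/r*np.sin(r),-np.cos(r)]); return c+d*(z-c[2])/d[2]
E
python3 - <<'E'
from h import *
p=cv2.imread("pics/w1.png");hsv=cv2.cvtColor(p,cv2.COLOR_BGR2HSV)
m=((hsv[...,1]>120)).astype('uint8');m[:180]=0;m[245:]=0;m[:,:245]=0;m[:,315:]=0
k,l,st,c=cv2.connectedComponentsWithStats(m);i=1+np.argmax(st[1:,4]);print(st[i],c[i])
print(wplane(*c[i],210.))
E
```

```text
[ 258  191   43   44 1491] [278.85647217 212.42454728]
[ 557.61913202 -221.41505777  210.        ]
```

```bash
python3 -m crank '[[[0.03,0.02,1],[0,0,0]],[[0.03,0.02,1.6],[0,0,0]],[[0.03,0.02,1.82],[0,0,0]],[[0.03,0.02,1.82],[0,0,0]]]' && python3 -m crank '[[[0,0,0],[0,0,0]],[[0,0,0],[0,0,0]],[[0,0,0],[0,0,0]],[[0,0,0],[0,0,0]],[[0,0,0],[0,0,0]]]' 0 80
```

```text
clock: 3.02
tcp_pos: [557.9, -221.1, 188.5]
orientation: [[0.193, 0.981, -0.002], [0.981, -0.193, -0.001], [-0.001, -0.002, -1.0]]
wrist_force: [0.0, 0.1, 0.6]
grip_width: 0.749
clock: 3.65
tcp_pos: [558.7, -221.5, 190.9]
orientation: [[0.193, 0.981, 0.001], [0.981, -0.193, -0.003], [-0.003, 0.002, -1.0]]
wrist_force: [-1.6, 0.8, 6.5]
grip_width: 0.391
```

```bash
python3 -m crank '[[[0,0,-0.05],[0,0,0]],[[0,0,-0.4],[0,0,0]],[[0,0,-0.8],[0,0,0]],[[0,0,-1.2],[0,0,0]],[[0,0,-1.6],[0,0,0]],[[0,0,-1.95],[0,0,0]],[[0,0,-1.95],[0,0,0]],[[0,0,-1.95],[0,0,0]]]' - 100; python3 - <<'E'
from h import *
look("side","s1")
E
```

```text
clock: 4.65
tcp_pos: [557.9, -220.8, 306.7]
orientation: [[0.193, 0.981, -0.001], [0.981, -0.193, -0.002], [-0.002, -0.0, -1.0]]
wrist_force: [-0.5, 0.7, -4.0]
grip_width: 0.387
```

View pics/s1.png

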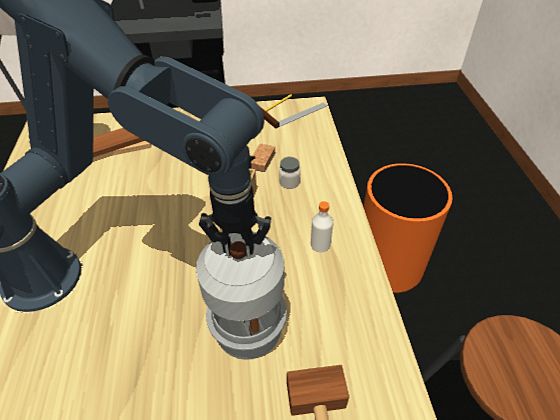

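```bash
python3 -m crank '[[[-0.8,-0.4,0],[0,0,5]],[[-1.6,-0.8,0],[0,0,10]],[[-2.4,-1.28,0],[0,0,16]],[[-3.2,-1.7,0],[0,0,22]],[[-4.0,-2.1,0],[0,0,28]],[[-4.8,-2.5,0],[0,0,32]],[[-5.3,-2.83,0],[0,0,35]],[[-5.3,-2.83,0],[0,0,35]],[[-5.3,-2.83,0.8],[0,0,35]],[[-5.3,-2.83,1.6],[0,0,35]],[[-5.3,-2.83,2.4],[0,0,35]],[[-5.3,-2.83,2.9],[0,0,35]],[[-5.3,-2.83,3.15],[0,0,35]],[[-5.3,-2.83,3.25],[0,0,35]],[[-5.3,-2.83,3.32],[0,0,35]],[[-5.3,-2.83,3.32],[0,0,35]]]'; python3 - <<'E'
from h import *
for n in("top","side"):look(n,n+"2")
E
```

```text
clock: 6.7
tcp_pos: [329.8, -500.7, 108.7]
orientation: [[0.721, 0.693, -0.001], [0.693, -0.721, -0.003], [-0.002, 0.002, -1.0]]
wrist_force: [-0.6, -0.0, -1.9]
grip_width: 0.384
```

View pics/side2.png

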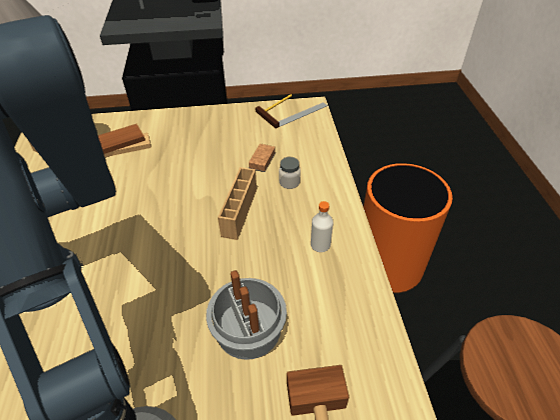

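```bash
python3 -m crank '[[[0,0,0.05],[0,0,0]],[[0,0,0.08],[0,0,0]],[[0,0,0.08],[0,0,0]]]' ; python3 -m crank '[[[0,0,0],[0,0,0]],[[0,0,0],[0,0,0]],[[0,0,0],[0,0,0]],[[0,0,-0.8],[0,0,0]],[[0,0,-1.6],[0,0,0]],[[0,0,-2.4],[0,0,0]],[[0,0,-3.2],[0,0,0]],[[0,0,-4],[0,0,0]]]' 70; python3 - <<'E'
from h import *
for n in("top","side"):look(n,n+"3")
print(sense()['joint_positions'])
E
```

```text
clock: 7.18
tcp_pos: [330.2, -501.7, 106.0]
orientation: [[0.721, 0.693, 0.0], [0.693, -0.721, -0.005], [-0.003, 0.004, -1.0]]
wrist_force: [0.4, 1.9, 7.1]
grip_width: 0.385
clock: 8.18
tcp_pos: [329.9, -500.1, 347.3]
orientation: [[0.721, 0.693, 0.0], [0.693, -0.721, -0.005], [-0.003, 0.004, -1.0]]
wrist_force: [-0.1, -0.2, -0.4]
grip_width: 0.815
[-1.1729211   0.37748821  1.3439619  -0.00171406  1.40181524 -0.36763919]
```

View pics/top3.png

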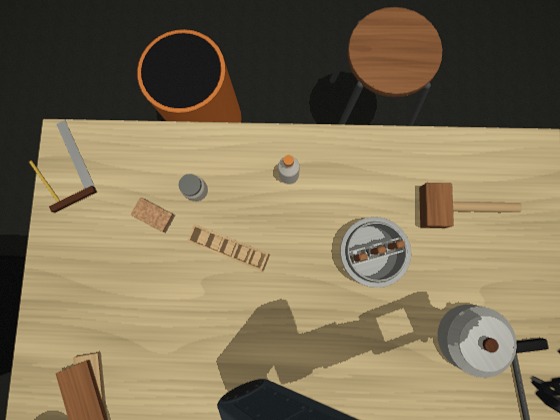

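```bash
python3 - <<'E'
from h import *
np.set_printoptions(precision=1,suppress=True)
for n in("top","side"):
    p=cv2.imread(f"pics/{n}3.png"); d=np.load(f"pics/{n}3.npy"); P=pts(n,d);z=P[...,2]
    m=(abs(P[...,0]-556)<100)&(abs(P[...,1]+223)<100)&(d>0)&(z>164)
    k,l,st,c=cv2.connectedComponentsWithStats(m.astype('uint8'))
    for i in range(1,k):
        if st[i,4]>8:
            v,u=np.nonzero(l==i); Q=plane(n,u,v,173.);print(n,st[i],np.median(z[v,u]),Q.mean(0),cv2.minAreaRect(Q[:,:2].astype('float32')))
    m=(abs(P[...,0]-556)<110)&(abs(P[...,1]+223)<110)&(d>0)&(abs(z-105)<5)&(cv2.cvtColor(p,cv2.COLOR_BGR2HSV)[...,1]<60)
    v,u=np.nonzero(m);Q=plane(n,u,v,105.);print(n,"rim",cv2.minEnclosingCircle(Q[:,:2].astype('float32')))
    m=(abs(P[...,0]-330)<130)&(abs(P[...,1]+500)<130)&(d>0)&(z>122);v,u=np.nonzero(m);print("knob",P[v,u].mean(0))
E
```

```text
top [396 241   9   8  60] 171.5330469258351 [ 570.5 -266.   173. ] ((570.3015747070312, -266.1846923828125), (17.477991104125977, 20.199951171875), 1.5626493692398071)
top [377 247   9   7  59] 172.28492486739503 [ 555.3 -218.8  173. ] ((555.2747192382812, -218.81961059570312), (14.936348915100098, 20.24036407470703), 1.5824716091156006)
top [358 253  10   8  60] 172.06463508951543 [ 537.4 -172.8  173. ] ((536.9912719726562, -172.72544860839844), (17.10194206237793, 21.425840377807617), 19.855806350708008)
top rim ((554.5443115234375, -222.0223846435547), 79.68285369873047)
knob [ 304.8 -467.9  356.5]
side [231 270   9  10  69] 171.98862620894647 [ 540.9 -177.4  173. ] ((540.722900390625, -177.2725372314453), (18.068950653076172, 25.708879470825195), 11.97004222869873)
side [240 286   9  11  74] 172.2284743506874 [ 559.4 -223.5  173. ] ((559.39697265625, -223.47036743164062), (17.601308822631836, 24.14850616455078), 11.647322654724121)
side [248 303  10  12  81] 172.12759371997618 [ 574.7 -270.8  173. ] ((574.82421875, -271.27777099609375), (17.980173110961914, 24.76935577392578), 14.082793235778809)
side rim ((560.144287109375, -225.2192840576172), 81.28053283691406)
knob [ 359.5 -499.9  606. ]
```

```bash
python3 -m crank '[[[0,0,-1],[-3.6,19.6,0]],[[0,0,-1],[-3.6,19.6,0]],[[0,0,-1],[-3.6,19.6,0]]]'; python3 -c "
from h import *
s=sense();print(s['joint_positions'],s['orientation'])"
```

```text
clock: 8.65
tcp_pos: [328.8, -503.3, 411.0]
orientation: [[0.674, 0.681, 0.288], [0.663, -0.729, 0.172], [0.327, 0.075, -0.942]]
wrist_force: [-0.1, -0.1, -1.4]
grip_width: 0.818
[-1.34150941  0.3641269   1.25561347  0.32589426  1.62642722 -0.53365452] [[ 0.67353778  0.68067164  0.28815444]
 [ 0.66292487 -0.72870749  0.17180221]
 [ 0.3269212   0.07530947 -0.94204619]]
```

```bash
python3 -m crank '[[[1,-0.2,0.3],[-1.8,9.8,0]],[[2,-0.4,0.6],[-3.6,19.6,0]],[[3,-0.6,1],[-5.4,29.4,0]],[[4,-0.8,1.3],[-7.2,39.2,0]],[[5,-1,1.6],[-9,49,0]],[[5.3,-1.13,1.76],[-10.8,58.8,0]],[[5.3,-1.13,1.76],[-12.6,68.6,0]],[[5.3,-1.13,1.76],[-12.6,68.6,0]],[[5.3,-1.13,1.76],[-12.6,68.6,0]],[[5.3,-1.13,1.76],[-12.6,68.6,0]]]'; cat > kin.py <<'E'
import numpy as np
from scipy.spatial.transform import Rotation as Ro
from scipy.optimize import least_squares
Z=lambda a:Ro.from_euler('z',a); Y=lambda a:Ro.from_euler('y',a)
def fk(q,p):
    a1,h,L1,L2,e,d,L3=p
    R1=Z(q[0]);R2=R1*Y(q[1]);R3=R2*Y(q[2]);R5=R3*Z(q[3])*Y(q[4]);R6=R5*Z(q[5])
    w=R1.apply([a1,d,h])+R2.apply([0,0,L1])+R3.apply([e,0,L2]); return w+R6.apply([0,0,L3]),R6.as_matrix(),w
E
python3 - <<'E'
from kin import *
from plant import *
np.set_printoptions(precision=3,suppress=True)
s=sense();print(s['joint_positions'],s['orientation'])
D=[([1.109,.527,1.433,0,1.181,-.178],[174.963,599.987,231.31]),([-.566,.426,1.418,-.002,1.299,-.371],[556.3,-222.9,297.6]),
([-1.17292,.37749,1.34396,-.00171,1.40182,-.36764],[329.9,-500.1,347.3]),([-1.34151,.36413,1.25561,.32589,1.62643,-.53365],[328.8,-503.3,411]),(s['joint_positions'],s['tcp_pos'])]
f=lambda p:np.concatenate([fk(q,p)[0]-t for q,t in D]+[0.01*(p-[0,250,400,400,0,100,250])])
r=least_squares(f,[0,250,400,400,0,100,250.]);print(r.x,r.fun[:15])
print(fk(D[-1][0],r.x)); np.save("kin.npy",r.x)
E
```

```text
clock: 9.9
tcp_pos: [527.4, -224.8, 411.5]
orientation: [[-0.098, 0.54, 0.836], [0.174, -0.818, 0.548], [0.98, 0.199, -0.014]]
wrist_force: [-0.1, -0.5, -1.1]
grip_width: 0.819
[-1.181  0.518  1.901  1.418  1.686 -1.059] [[-0.098  0.54   0.836]
 [ 0.174 -0.818  0.548]
 [ 0.98   0.199 -0.014]]
[  0.863 269.302 591.375 388.545 114.385 110.87  296.637] [-0.403 -0.411 -0.772 -0.771  0.627 -1.392  0.934 -2.2    3.749 -0.36
  1.05  -1.801 -0.083 -0.302  0.214]
(array([ 527.361, -225.054,  411.697]), array([[-0.54 , -0.098,  0.836],
       [ 0.818,  0.174,  0.548],
       [-0.199,  0.98 , -0.014]]), array([ 279.316, -387.69 ,  415.815]))
```

```bash
cat > ik.py <<'E'
from kin import *
p=np.load("kin.npy"); lo=np.array([-3.08,-.75,.22,-1.43,0,-2.85]);hi=np.array([3.08,2.2,2.44,4.57,2.65,2.85])
def ik(g,az,up,zz,off=19.,pitch=0):
    a=np.radians(az);zt=np.array([np.cos(a)*np.cos(pitch),np.sin(a)*np.cos(pitch),np.sin(pitch)])
    xt=up*np.array([-np.cos(a)*np.sin(pitch),-np.sin(a)*np.sin(pitch),np.cos(pitch)]);yt=np.cross(zt,xt)
    T=np.array([*g,zz])+off*zt; R=np.stack([xt,yt,zt],1)
    def f(q):
        t,M,_=fk(q,p); M=M@np.array([[0,-1,0],[1,0,0],[0,0,1.]])
        return np.concatenate([(t-T)/100,(M-R).ravel()])
    best=None
    rng=np.random.default_rng(0)
    sols=[]
    for i in range(25):
        r=least_squares(f,np.clip(rng.uniform(lo,hi),lo+.01,hi-.01),bounds=(lo,hi))
        if r.cost<1e-5 and not any(np.allclose(r.x,s,atol=.02) for s in sols): sols.append(r.x)
    return sols
E
python3 - <<'E'
from ik import *
np.set_printoptions(precision=2,suppress=True)
for nm,g,z in (("potmid",(557,-222),156),("cad0",(557,180),103),("cad-1",(542,139),103),("cad-2",(528,99),103),("cad1",(572,221),103),("cad2",(586,261),103)):
  for az in ((20,40,65,90,110) if nm=="potmid" else (-20,0,25,45,70,100)):
    for up in (1,-1):
        for s in ik(g,az,up,z): print(nm,az,up,s,fk(s,p)[2].astype(int))
E
```

```text
potmid 20 1 [-1.08  1.08  2.03  1.71  1.57 -1.54] [ 296 -316  156]
potmid 20 -1 [-1.08  1.08  2.03  1.71  1.57  1.6 ] [ 296 -316  156]
potmid 40 1 [-1.07  1.05  1.8   1.38  1.63 -1.29] [ 344 -400  155]
potmid 40 -1 [-1.07  1.05  1.8   1.38  1.63  1.85] [ 344 -400  156]
potmid 65 1 [-0.99  1.09  1.49  1.09  1.86 -1.07] [ 439 -473  156]
potmid 65 -1 [-0.99  1.09  1.49  1.09  1.86  2.07] [ 439 -473  156]
potmid 90 1 [-0.88  1.15  1.19  0.87  2.16 -0.99] [ 556 -499  156]
potmid 90 -1 [-0.88  1.15  1.19  0.87  2.16  2.15] [ 556 -499  156]
potmid 110 1 [-0.77  1.21  0.98  0.69  2.39 -1.03] [ 651 -482  156]
potmid 110 -1 [-0.77  1.21  0.98  0.69  2.39  2.11] [ 651 -482  156]
cad0 -20 1 [ 0.47  1.22  2.06  3.97  1.67 -1.47] [296 274 102]
cad0 -20 -1 [0.47 1.22 2.06 3.97 1.67 1.67] [296 274 103]
cad0 0 1 [ 0.23  1.33  2.23  3.39  1.97 -1.47] [279 179 102]
cad0 0 -1 [0.23 1.33 2.23 3.39 1.97 1.67] [279 179 103]
cad0 25 1 [-0.16  1.37  2.28  2.48  1.99 -1.87] [305  62 103]
cad0 25 -1 [-0.16  1.37  2.28  2.48  1.99  1.27] [305  62 102]
cad0 45 1 [-0.36  1.28  2.16  1.98  1.69 -1.84] [360 -16 103
[... 2624 characters left out ...]
09  1.51 -1.65] [325 355 102]
cad2 -20 -1 [0.6  1.17 1.88 4.09 1.51 1.49] [325 355 103]
cad2 0 1 [ 0.42  1.22  2.06  3.57  1.7  -1.51] [308 261 103]
cad2 0 -1 [0.42 1.22 2.06 3.57 1.7  1.63] [308 260 103]
cad2 25 1 [ 0.1   1.27  2.16  2.79  1.84 -1.67] [334 143 102]
cad2 25 -1 [0.1  1.27 2.16 2.79 1.84 1.47] [334 143 102]
cad2 45 1 [-0.12  1.23  2.08  2.23  1.68 -1.71] [389  64 103]
cad2 45 -1 [-0.12  1.23  2.08  2.23  1.68  1.43] [389  64 103]
cad2 70 1 [-0.23  1.17  1.85  1.69  1.56 -1.45] [491   0 103]
cad2 70 -1 [-0.23  1.17  1.85  1.69  1.56  1.69] [491   0 102]
cad2 100 1 [-0.2   1.17  1.49  1.24  1.74 -1.12] [634 -12 103]
cad2 100 -1 [-0.2   1.17  1.49  1.24  1.74  2.03] [634 -12 103]
```

```bash
cat > g.py <<'E'
from plant import *
import numpy as np,sys
from scipy.spatial.transform import Rotation as Ro
def tgt(g,az,up,z,back=0,s=None):
    """row for grasp point at g(xy),z with horizontal tool at azimuth az, tool x up/down; back = standoff"""
    s=s or sense();a=np.radians(az);zt=np.array([np.cos(a),np.sin(a),0]);xt=np.array([0,0,up*1.])
    R=np.stack([xt,np.cross(zt,xt),zt],1);T=np.array([*g,z])+(19-back)*zt
    return row(T,R,s)
def row(T,R,s=None):
    s=s or sense();R0=s['orientation']
    d=R0.T@(T-s['tcp_pos'])/60;w=np.degrees(Ro.from_matrix(R0.T@R).as_rotvec())
    print([[round(float(v),2) for v in d],[round(float(v),1) for v in w]],"rows>=%d"%max(np.linalg.norm(d)*60/62.5+1,np.linalg.norm(w)/10.7+1))
E
python3 - <<'E'
from g import *
L=(539,-175)
tgt(L,19.7,1,230,100);tgt(L,19.7,1,156,100);tgt(L,19.7,1,156,0)
E
```

```text
[[-2.79, -1.49, -0.65], [-13.6, -0.6, 11.5]] rows>=4
[[-4.0, -1.73, -0.64], [-13.6, -0.6, 11.5]] rows>=5
[[-4.06, -1.35, 0.98], [-13.6, -0.6, 11.5]] rows>=5
```

```bash
python3 -m crank '[[[-2.79,-1.49,-0.65],[-13.6,-0.6,11.5]],[[-2.79,-1.49,-0.65],[-13.6,-0.6,11.5]],[[-2.79,-1.49,-0.65],[-13.6,-0.6,11.5]],[[-2.79,-1.49,-0.65],[-13.6,-0.6,11.5]],[[-4.0,-1.73,-0.64],[-13.6,-0.6,11.5]],[[-4.0,-1.73,-0.64],[-13.6,-0.6,11.5]],[[-4.0,-1.73,-0.64],[-13.6,-0.6,11.5]]]' 40; python3 - <<'E'
from h import *
from g import *
look("wrist","w2");m=camera_model("wrist");print(m['xyz'],m['attitude'])
print(sense()['joint_positions']);tgt((539,-175),19.7,1,156,-3)
E
```

```text
clock: 10.78
tcp_pos: [463.2, -203.3, 159.1]
orientation: [[-0.003, 0.337, 0.941], [0.005, -0.941, 0.337], [1.0, 0.005, 0.001]]
wrist_force: [-0.6, -0.0, 0.5]
grip_width: 0.463
[ 328.87301261 -251.15228745  240.7013243 ] [[ 0.33683353  0.29680724 -0.89355953]
 [-0.94154778  0.1117845  -0.31779238]
 [ 0.00556303  0.94837212  0.31711097]]
[-1.34408846  1.14782053  2.22123591  1.4561075   1.54498201 -1.80294482]
[[-0.07, -0.01, 1.71], [-0.0, -0.0, 0.4]] rows>=2
```

View pics/w2.png

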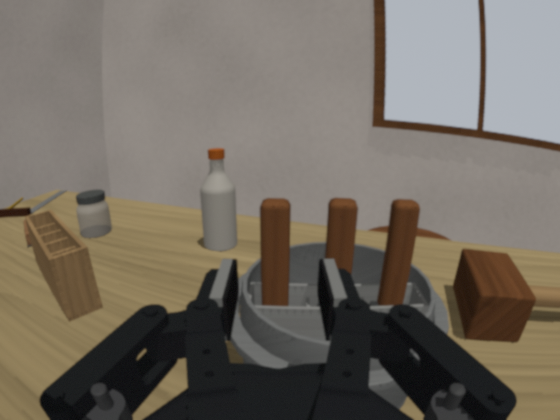

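```bash
python3 -m crank '[[[-0.07,0,0.6],[0,0,0]],[[-0.07,0,1.2],[0,0,0]],[[-0.07,0,1.71],[0,0,0]],[[-0.07,0,1.71],[0,0,0]]]' && python3 -m crank '[[[0,0,0],[0,0,0]],[[0,0,0],[0,0,0]],[[0,0,0],[0,0,0]],[[0,0,0],[0,0,0]]]' 0 60; python3 - <<'E'
from g import *
tgt((539,-175),19.7,1,156,-3)
E
```

```text
clock: 11.32
tcp_pos: [561.0, -166.2, 161.0]
orientation: [[-0.009, 0.342, 0.939], [0.012, -0.939, 0.343], [1.0, 0.015, 0.004]]
wrist_force: [-0.9, -0.3, 0.7]
grip_width: 0.467
clock: 11.82
tcp_pos: [560.3, -167.3, 164.1]
orientation: [[-0.015, 0.34, 0.94], [0.01, -0.94, 0.34], [1.0, 0.015, 0.011]]
wrist_force: [0.5, -0.3, 9.3]
grip_width: 0.248
[[-0.14, -0.0, -0.01], [-0.2, -0.6, 0.9]] rows>=1
```

```bash
python3 -m crank '[[[0,0,0],[0,0,0]],[[-0.1,0,0],[0,0,0]],[[-0.14,0,0],[0,0,0]]]' 40; python3 - <<'E'
from h import *
look("side","s4");d=cv2.imread("pics/s4.png")
cv2.imwrite("pics/s4c.png",cv2.resize(d[150:400,120:400],None,fx=2.2,fy=2.2,interpolation=2))
E
```

```text
clock: 12.2
tcp_pos: [560.3, -167.8, 154.8]
orientation: [[-0.014, 0.339, 0.941], [0.01, -0.941, 0.34], [1.0, 0.014, 0.01]]
wrist_force: [0.3, 0.5, 0.1]
grip_width: 0.469
```

View pics/s4c.png

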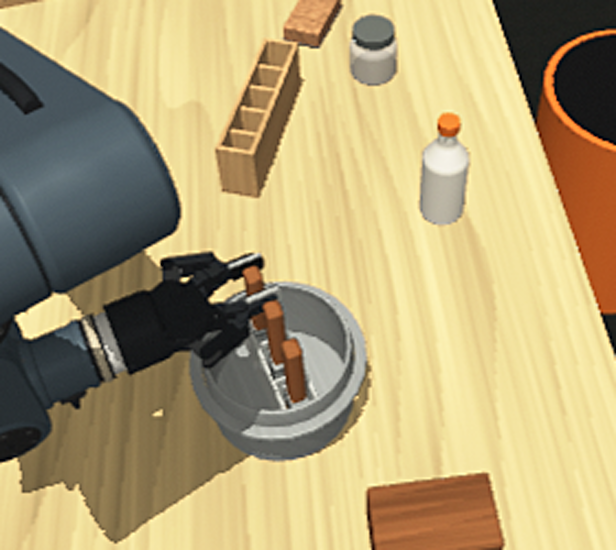

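```bash
python3 -m crank '[[[0,0,0],[0,0,0]],[[0,0,0],[0,0,0]],[[0,0,0],[0,0,0]],[[0,0,0],[0,0,0]]]' 0 60; python3 -m crank '[[[0.2,0,0],[0,0,0]],[[0.7,0,0],[0,0,0]],[[1.3,0,0],[0,0,0]],[[1.9,0,0],[0,0,0]],[[2.3,0,0],[0,0,0]],[[2.6,0,0],[0,0,0]],[[2.6,0,0],[0,0,0]]]' - 100; python3 - <<'E'
from h import *
look("wrist","w5");look("side","s5")
print(camera_model("wrist"))
E
```

```text
clock: 12.75
tcp_pos: [560.4, -167.6, 154.6]
orientation: [[-0.014, 0.34, 0.94], [0.01, -0.94, 0.34], [1.0, 0.014, 0.01]]
wrist_force: [0.2, 0.2, -1.5]
grip_width: 0.246
clock: 13.62
tcp_pos: [557.8, -165.3, 312.4]
orientation: [[-0.016, 0.34, 0.94], [0.013, -0.94, 0.341], [1.0, 0.017, 0.011]]
wrist_force: [-0.0, -0.2, -0.5]
grip_width: 0.241
{'K': array([[325.1922621 ,   0.        , 277.62613665],
       [  0.        , 325.1922621 , 209.28054542],
       [  0.        ,   0.        ,   1.        ]]), 'xyz': array([ 422.98848412, -213.92662421,  390.25000068]), 'attitude': array([[ 0.33935192,  0.28586744, -0.89616968],
       [-0.94055556,  0.11727978, -0.31874863],
       [ 0.01398273,  0.95106533,  0.30867333]])}
```

View pics/s5.png

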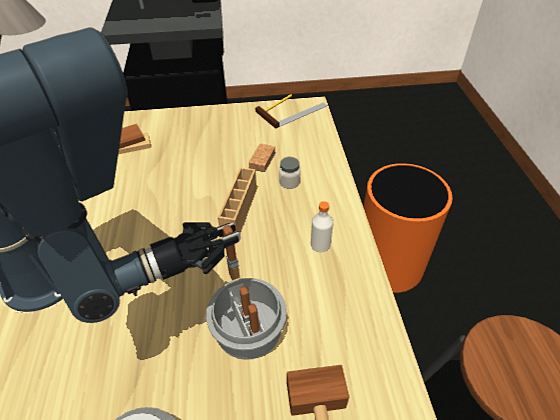

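```bash
python3 -m crank '[[[0.7,0,0],[0,0,0]],[[1,0,0],[0,0,10]],[[1,0,0],[0,0,20]],[[1,0,0],[0,0,30]],[[1,0,0],[0,0,40]],[[1,0,0],[0,0,50]],[[1,0,0],[0,0,60]],[[1,0,0],[0,0,70]],[[1,0,0],[0,0,80]],[[1,0,0],[0,0,90]],[[1,0,0],[0,0,100]],[[1,0,0],[0,0,110]],[[1,0,0],[0,0,120]],[[1,0,0],[0,0,130]],[[1,0,0],[0,0,140]],[[1,0,0],[0,0,150]],[[1,0,0],[0,0,160]],[[1,0,0],[0,0,170]],[[1,0,0],[0,0,179]],[[1,0,0],[0,0,179]]]'; python3 - <<'E'
from g import *
print(sense()['joint_positions'])
W=(586.2,261.3)
tgt(W,-19.8,-1,320,0);tgt(W,-19.8,-1,250,0);tgt(W,-19.8,-1,150,0)
E
```

```text
clock: 16.23
tcp_pos: [557.2, -165.2, 369.7]
orientation: [[0.019, -0.34, 0.94], [-0.027, 0.94, 0.34], [-0.999, -0.032, 0.009]]
wrist_force: [0.1, -0.1, -0.3]
grip_width: 0.24
[-1.05577003  0.56325174  2.16050553  1.72802228  1.51103875  1.95143285]
[[0.65, 6.34, 3.11], [39.7, 1.1, 1.6]] rows>=7
[[1.82, 6.38, 3.1], [39.7, 1.1, 1.6]] rows>=8
[[3.49, 6.43, 3.08], [39.7, 1.1, 1.6]] rows>=8
```

```bash
python3 -m crank '[[[0.1,0.8,0.4],[5,0,0]],[[0.2,1.6,0.8],[10,0,0]],[[0.25,2.4,1.2],[15,0.4,0.6]],[[0.3,3.2,1.6],[20,0.5,0.8]],[[0.4,4,2],[25,0.7,1]],[[0.5,4.8,2.4],[30,0.8,1.2]],[[0.6,5.6,2.8],[35,1,1.4]],[[0.65,6.34,3.11],[39.7,1.1,1.6]],[[0.65,6.34,3.11],[39.7,1.1,1.6]],[[0.65,6.34,3.11],[39.7,1.1,1.6]],[[0.65,6.34,3.11],[39.7,1.1,1.6]],[[0.65,6.34,3.11],[39.7,1.1,1.6]],[[0.65,6.34,3.11],[39.7,1.1,1.6]],[[1.82,6.38,3.1],[39.7,1.1,1.6]],[[2.6,6.4,3.09],[39.7,1.1,1.6]],[[3.3,6.43,3.08],[39.7,1.1,1.6]],[[3.49,6.43,3.08],[39.7,1.1,1.6]],[[3.49,6.43,3.08],[39.7,1.1,1.6]]]'; python3 - <<'E'
from g import *
from h import *
s=sense();print(s['joint_positions'])
W=(586.2,261.3)
tgt(W,-19.8,-1,150,0);tgt(W,-19.8,-1,104,0)
look("wrist","w6"); look("side","s6"); look("top","t6");print(camera_model("wrist")['xyz'],camera_model("wrist")['attitude'])
E
```

```text
clock: 18.48
tcp_pos: [604.1, 253.7, 150.0]
orientation: [[0.0, 0.34, 0.94], [-0.001, 0.94, -0.34], [-1.0, -0.0, 0.001]]
wrist_force: [-0.6, 0.2, -0.9]
grip_width: 0.241
[0.5961211  1.07299191 1.9041244  4.09144145 1.47509061 1.43682724]
[[0.0, 0.02, -0.01], [-0.1, 0.0, 0.0]] rows>=1
[[0.77, 0.02, -0.01], [-0.1, 0.0, 0.0]] rows>=1
[470.49791235 302.66550644  69.67991069] [[ 0.34004837  0.30022449 -0.89119715]
 [ 0.94040424 -0.10589838  0.3231492 ]
 [ 0.00264097 -0.94797194 -0.31834295]]
```

View pics/s6.png

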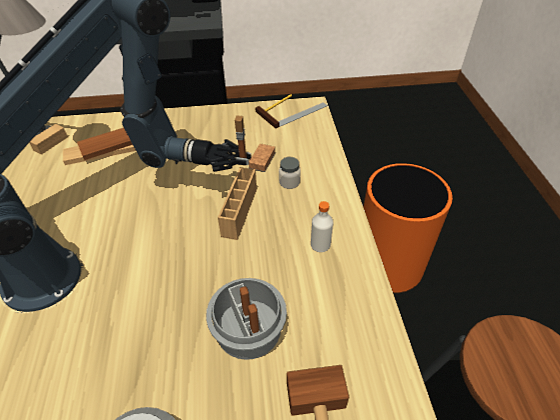

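```bash
cat > b.py <<'E'
from h import *
np.set_printoptions(precision=1,suppress=True)
def heads(tag,x,y,r,z0,z1):
    for n in("top","side"):
        d=np.load(f"pics/{n[0]}{tag}.npy");P=pts(n,d);z=P[...,2]
        m=(np.hypot(P[...,0]-x,P[...,1]-y)<r)&(d>0)&(z>z0)&(z<z1)
        k,l,st,c=cv2.connectedComponentsWithStats(m.astype('uint8'))
        for i in range(1,k):
            if st[i,4]>12:
                q=P[l==i];t=q[q[:,2]>q[:,2].max()-8]
                print(n,st[i],"top",t.mean(0),"all",q.mean(0),q[:,2].min())
E
python3 -c "
from b import *
heads('6',586,261,60,175,330)"
```

```text
top [172 225  24  14 202] top [579.5 259.7 296.9] all [578.7 254.8 267.4] 175.37311180380436
side [235 115  11  40 313] top [583.3 257.4 296.3] all [584.1 253.  247. ] 176.09926039094717
```

```bash
python3 -m crank '[[[0.3,0.02,0],[0,0,0]],[[0.5,0.02,0],[0,0,0]],[[0.65,0.02,0],[0,0,0]],[[0.77,0.02,0],[0,0,0]],[[0.77,0.02,0],[0,0,0]]]'; python3 - <<'E'
from h import *
look("wrist","w7")
E
```

```text
clock: 19.25
tcp_pos: [604.6, 255.7, 105.0]
orientation: [[0.002, 0.339, 0.941], [0.001, 0.941, -0.339], [-1.0, 0.002, 0.002]]
wrist_force: [0.1, 0.2, -0.7]
grip_width: 0.24
```

View pics/w7.png

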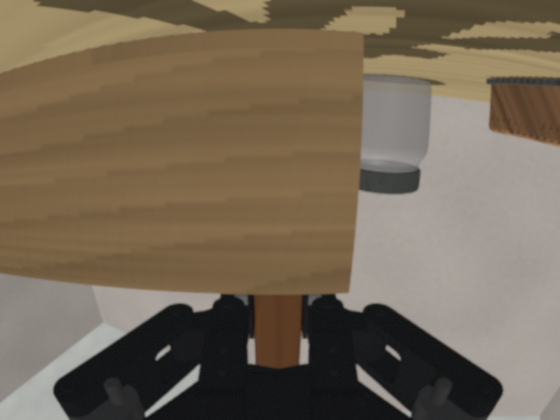

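```bash
python3 -m crank '[[[0,0,0],[0,0,0]],[[0,0,0],[0,0,0]],[[0,0,0],[0,0,0]],[[0,0,0],[0,0,0]],[[0,0,0],[0,0,0]]]' 60 ; python3 - <<'E'
from h import *
look("side","s8");d=cv2.imread("pics/s8.png")
cv2.imwrite("pics/s8c.png",cv2.resize(d[100:250,150:320],None,fx=3,fy=3,interpolation=2))
E
```

```text
clock: 19.92
tcp_pos: [604.6, 255.8, 105.7]
orientation: [[0.003, 0.339, 0.941], [0.001, 0.941, -0.339], [-1.0, 0.002, 0.002]]
wrist_force: [0.4, -0.1, 0.0]
grip_width: 0.705
```

View pics/s8c.png

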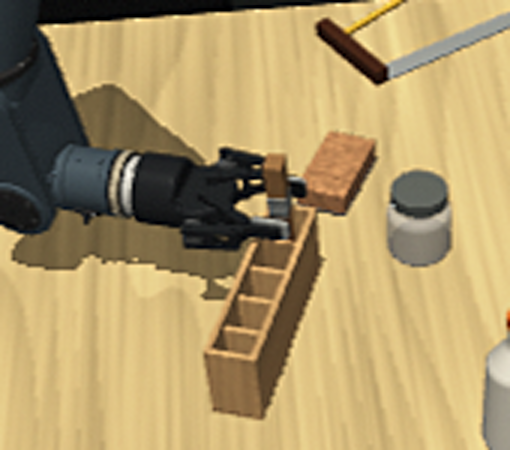

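```bash
python3 -m crank '[[[0,0,-0.8],[0,0,0]],[[0,0,-1.6],[0,0,0]],[[0,0,-2.2],[0,0,0]],[[-1,0,-2.2],[0,0,-10]],[[-2,0,-2.2],[0,0,-20]],[[-3,0,-2.2],[0,0,-30]],[[-4,0,-2.2],[0,0,-40]],[[-4,0,-2.2],[0,0,-50]],[[-4,0,-2.2],[0,0,-60]],[[-4,0,-2.2],[0,0,-70]],[[-4,0,-2.2],[0,0,-80]],[[-4,0,-2.2],[0,0,-90]],[[-4,0,-2.2],[0,0,-100]],[[-4,0,-2.2],[0,0,-110]],[[-4,0,-2.2],[0,0,-120]],[[-4,0,-2.2],[0,0,-130]],[[-4,0,-2.2],[0,0,-140]],[[-4,0,-2.2],[0,0,-150]],[[-4,0,-2.2],[0,0,-165]],[[-4,0,-2.2],[0,0,-179]]]' 40 ; python3 - <<'E'
from g import *
from b import *
look("side","s9");look("top","t9")
heads('9',560,-225,100,164,190); print(); heads('9',586,261,60,150,190)
M=(557.4,-221.1)
print(sense()['joint_positions']);tgt(M,19.7,1,340,120);tgt(M,19.7,1,156,100)
E
```

```text
clock: 22.48
tcp_pos: [479.6, 300.1, 345.3]
orientation: [[-0.051, -0.336, 0.941], [-0.134, -0.931, -0.34], [0.99, -0.144, 0.002]]
wrist_force: [-0.5, 0.0, -0.5]
grip_width: 0.466
top [395 241  10   8  61] top [ 570.6 -266.9  171.4] all [ 570.5 -266.2  171. ] 164.21240178568814
top [377 247   9   7  59] top [ 555.6 -219.6  171.7] all [ 555.4 -219.2  171.4] 165.3496775548083
side [240 286   9  11  75] top [ 559.3 -221.6  172.6] all [ 559.3 -222.8  171.6] 164.13236735967303
side [248 303  10  12  82] top [ 574.8 -269.2  172.2] all [ 574.6 -270.   171.4] 164.24274945650427

top [185 230  12  10  87] top [582.6 264.8 170.9] all [582.  263.  168.5] 150.14763301900825
side [240 150   8  12  79] top [586.6 259.8 171. ] all [586.9 256.7 164.8] 150.1434326493836
[ 0.9  0.6  2.   4.4  1.4 -1.9]
[[1.23, 8.72, 2.87], [39.5, -3.1, -8.2]] rows>=9
[[-1.84, 8.97, 3.12], [39.5, -3.1, -8.2]] rows>=10
```

```bash
python3 -m crank '[[[0.2,1,0.4],[5,0,-2]],[[0.3,2,0.8],[10,0,-4]],[[0.5,3,1.1],[15,-1,-6]],[[0.6,4,1.4],[20,-1.6,-8.2]],[[0.7,5,1.7],[25,-2,-8.2]],[[0.8,6,2],[30,-2.5,-8.2]],[[1,7,2.3],[35,-2.8,-8.2]],[[1.2,8,2.6],[39.5,-3.1,-8.2]],[[1.23,8.72,2.87],[39.5,-3.1,-8.2]],[[1.23,8.72,2.87],[39.5,-3.1,-8.2]],[[1.23,8.72,2.87],[39.5,-3.1,-8.2]],[[1.23,8.72,2.87],[39.5,-3.1,-8.2]],[[1.23,8.72,2.87],[39.5,-3.1,-8.2]],[[0.4,8.8,2.95],[39.5,-3.1,-8.2]],[[-0.5,8.85,3],[39.5,-3.1,-8.2]],[[-1.3,8.9,3.1],[39.5,-3.1,-8.2]],[[-1.84,8.97,3.12],[39.5,-3.1,-8.2]],[[-1.84,8.97,3.12],[39.5,-3.1,-8.2]],[[-1.84,8.97,3.12],[39.5,-3.1,-8.2]]]' ; python3 - <<'E'
from g import *
M=(557.4,-221.1)
print(sense()['joint_positions']);tgt(M,19.7,1,154,-3)
E
```

```text
clock: 24.95
tcp_pos: [481.0, -248.4, 156.9]
orientation: [[-0.001, 0.338, 0.941], [-0.002, -0.941, 0.338], [1.0, -0.002, 0.001]]
wrist_force: [1.3, -0.6, -0.5]
grip_width: 0.469
[-1.32542886  1.10018036  2.1002302   1.47166908  1.56640807 -1.62746981]
[[-0.05, 0.0, 1.72], [-0.0, -0.1, -0.1]] rows>=2
```

```bash
python3 -m crank '[[[-0.05,0,0.6],[0,0,0]],[[-0.05,0,1.2],[0,0,0]],[[-0.05,0,1.72],[0,0,0]],[[-0.05,0,1.72],[0,0,0]],[[-0.05,0,1.72],[0,0,0]]]' ; python3 -c "
from g import *
tgt((557.4,-221.1),19.7,1,154,-3)"
```

```text
clock: 25.58
tcp_pos: [577.8, -213.6, 155.6]
orientation: [[-0.002, 0.338, 0.941], [-0.001, -0.941, 0.338], [1.0, -0.001, 0.002]]
wrist_force: [-0.3, -0.3, -0.1]
grip_width: 0.467
[[-0.03, 0.0, 0.0], [-0.0, -0.1, -0.0]] rows>=1
```

```bash
python3 -m crank '[[[0,0,0],[0,0,0]],[[0,0,0],[0,0,0]],[[0,0,0],[0,0,0]],[[0,0,0],[0,0,0]]]' 0 60; python3 -m crank '[[[0.2,0,0],[0,0,0]],[[0.7,0,0],[0,0,0]],[[1.3,0,0],[0,0,0]],[[1.9,0,0],[0,0,0]],[[2.5,0,0],[0,0,0]],[[3.1,0,0],[0,0,0]],[[3.6,0,0],[0,0,0]],[[3.6,0,0],[0,0,0]]]' - 100; python3 - <<'E'
from b import *
look("side","s10");look("top","t10")
heads('10',557,-221,80,200,420)
E
```

```text
clock: 26.08
tcp_pos: [577.6, -214.1, 156.1]
orientation: [[-0.003, 0.337, 0.942], [-0.002, -0.942, 0.337], [1.0, -0.001, 0.004]]
wrist_force: [-0.5, -0.4, 3.4]
grip_width: 0.253
clock: 27.08
tcp_pos: [576.7, -213.7, 374.2]
orientation: [[-0.005, 0.337, 0.941], [0.003, -0.941, 0.337], [1.0, 0.004, 0.003]]
wrist_force: [-0.7, 0.1, -1.1]
grip_width: 0.24
top [ 381  233   63   53 1634] top [ 512.6 -236.   389.9] all [ 523.3 -230.   375.6] 226.23957752777926
side [ 192  217   58   65 2183] top [ 515.2 -238.5  390.8] all [ 531.8 -235.8  364.5] 225.65455116526164
```

```bash
python3 -m crank '[[[0,0,0],[0,0,10]],[[0,0,0],[0,0,20]],[[0,0,0],[0,0,30]],[[0,0,0],[0,0,40]],[[0,0,0],[0,0,50]],[[0,0,0],[0,0,60]],[[0,0,0],[0,0,70]],[[0,0,0],[0,0,80]],[[0,0,0],[0,0,90]],[[0,0,0],[0,0,100]],[[0,0,0],[0,0,110]],[[0,0,0],[0,0,120]],[[0,0,0],[0,0,130]],[[0,0,0],[0,0,140]],[[0,0,0],[0,0,150]],[[0,0,0],[0,0,160]],[[0,0,0],[0,0,170]],[[0,0,0],[0,0,179]],[[0,0,0],[0,0,179]]]'; python3 - <<'E'
from g import *
W=(557,180.5)
tgt(W,-19.8,-1,330,0);tgt(W,-19.8,-1,150,0)
E
```

```text
clock: 29.55
tcp_pos: [576.7, -213.9, 370.2]
orientation: [[0.006, -0.337, 0.941], [-0.014, 0.941, 0.337], [-1.0, -0.016, 0.001]]
wrist_force: [1.1, 0.6, 0.7]
grip_width: 0.243
[[0.58, 6.11, 2.15], [39.5, 0.4, 0.8]] rows>=7
[[3.58, 6.15, 2.15], [39.5, 0.4, 0.8]] rows>=8
```

```bash
python3 -m crank '[[[0.1,0.8,0.3],[5,0,0]],[[0.2,1.6,0.6],[10,0,0]],[[0.25,2.4,0.9],[15,0,0]],[[0.3,3.2,1.2],[20,0,0.3]],[[0.4,4,1.4],[25,0.2,0.5]],[[0.5,4.8,1.7],[30,0.3,0.6]],[[0.55,5.6,1.9],[35,0.4,0.8]],[[0.58,6.11,2.15],[39.5,0.4,0.8]],[[0.58,6.11,2.15],[39.5,0.4,0.8]],[[0.58,6.11,2.15],[39.5,0.4,0.8]],[[0.58,6.11,2.15],[39.5,0.4,0.8]],[[0.58,6.11,2.15],[39.5,0.4,0.8]],[[1.5,6.12,2.15],[39.5,0.4,0.8]],[[2.4,6.13,2.15],[39.5,0.4,0.8]],[[3.2,6.15,2.15],[39.5,0.4,0.8]],[[3.58,6.15,2.15],[39.5,0.4,0.8]],[[3.58,6.15,2.15],[39.5,0.4,0.8]]]'; python3 - <<'E'
from g import *
from b import *
W=(557,180.5)
tgt(W,-19.8,-1,104,0)
look("wrist","w11"); look("side","s11"); look("top","t11");heads('11',557,180,50,190,330)
E
```

```text
clock: 31.68
tcp_pos: [575.6, 170.9, 147.5]
orientation: [[-0.005, 0.343, 0.939], [-0.003, 0.939, -0.343], [-1.0, -0.004, -0.003]]
wrist_force: [-0.8, -0.5, -0.2]
grip_width: 0.243
[[0.73, 0.05, -0.03], [-0.3, -0.2, 0.3]] rows>=1
top [207 237  20  14 173] top [554.6 177.8 297.5] all [553.6 173.9 282. ] 192.01157841556858
side [227 133  11  37 310] top [558.  175.7 296.9] all [558.4 169.9 255.9] 190.43835508925952
```

```bash
python3 -m crank '[[[0.3,0.05,-0.03],[0,0,0]],[[0.5,0.05,-0.03],[0,0,0]],[[0.65,0.05,-0.03],[0,0,0]],[[0.73,0.05,-0.03],[0,0,0]],[[0.73,0.05,-0.03],[0,0,0]]]' && python3 -m crank '[[[0,0,0],[0,0,0]],[[0,0,0],[0,0,0]],[[0,0,0],[0,0,0]],[[0,0,0],[0,0,0]],[[0,0,0],[0,0,0]]]' 60; python3 - <<'E'
from b import *
look("side","s12"); look("top","t12");heads('12',557,180,50,140,330)
E
```

```text
clock: 32.45
tcp_pos: [574.6, 175.8, 106.7]
orientation: [[-0.0, 0.341, 0.94], [-0.002, 0.94, -0.341], [-1.0, -0.002, 0.0]]
wrist_force: [-0.1, 0.5, -0.4]
grip_width: 0.242
clock: 33.08
tcp_pos: [574.7, 175.8, 106.8]
orientation: [[-0.0, 0.341, 0.94], [-0.001, 0.94, -0.341], [-1.0, -0.001, 0.0]]
wrist_force: [1.2, 0.8, -0.1]
grip_width: 0.701
top [217 243  13  10 103] top [551.4 180.3 170.5] all [550.7 178.7 167.5] 140.43289395915804
side [230 169   8  15 105] top [554.  174.2 171.7] all [554.  169.6 163.3] 140.74653944250701
```

In. Retreat, flip back, go for the last brush.

```bash
python3 -m crank '[[[0,0,-0.8],[0,0,0]],[[0,0,-1.6],[0,0,0]],[[0,0,-2.2],[0,0,0]],[[-1,0,-2.2],[0,0,-10]],[[-2,0,-2.2],[0,0,-20]],[[-3,0,-2.2],[0,0,-30]],[[-4,0,-2.2],[0,0,-40]],[[-4,0,-2.2],[0,0,-50]],[[-4,0,-2.2],[0,0,-60]],[[-4,0,-2.2],[0,0,-70]],[[-4,0,-2.2],[0,0,-80]],[[-4,0,-2.2],[0,0,-90]],[[-4,0,-2.2],[0,0,-100]],[[-4,0,-2.2],[0,0,-110]],[[-4,0,-2.2],[0,0,-120]],[[-4,0,-2.2],[0,0,-130]],[[-4,0,-2.2],[0,0,-140]],[[-4,0,-2.2],[0,0,-150]],[[-4,0,-2.2],[0,0,-165]],[[-4,0,-2.2],[0,0,-179]]]' 40 ; python3 - <<'E'
from g import *
from b import *
look("side","s13");look("top","t13")
heads('13',560,-225,100,160,190); print(); heads('13',570,220,90,140,190);print(); heads('13',330,-500,80,115,135)
M=(572.6,-268.5)
print(sense()['joint_positions']);tgt(M,19.7,1,340,120);tgt(M,19.7,1,158,100)
E
```

```text
clock: 35.67
tcp_pos: [450.4, 220.9, 346.7]
orientation: [[-0.048, -0.338, 0.94], [-0.132, -0.931, -0.341], [0.99, -0.14, 0.0]]
wrist_force: [0.6, -1.4, -0.7]
grip_width: 0.462
top [395 241  10   8  63] top [ 570.9 -266.5  171.9] all [ 570.7 -265.9  171. ] 161.24790446157226
side [248 303  10  13  90] top [ 574.5 -268.9  172.4] all [ 574.8 -270.4  170.4] 160.41198667657682

top [186 230  13  10  94] top [582.9 262.3 170.6] all [582.  260.5 167.2] 140.6897547950416
top [217 243  13  10 102] top [550.9 180.  170.7] all [550.4 178.3 168.5] 145.09533167472978
side [240 150   8  14  97] top [586.9 261.8 171.1] all [586.6 257.5 160.7] 140.0639629065231
side [230 169   8  15 109] top [554.1 176.1 171.3] all [554.  170.8 162.5] 140.85939395911134

top [483 338  16  15 185] top [ 326.5 -502.5  127.8] all [ 327.  -500.7  126.2] 115.96861137790233
[ 0.8  0.6  2.2  4.3  1.4 -1.7]
[[1.07, 7.98, 3.4], [39.6, -2.9, -8.1]] rows>=9
[[-1.96, 8.21, 3.66], [39.6, -2.9, -8.1]] rows>=9
```

```bash
python3 -m crank '[[[0.2,1,0.4],[5,0,-2]],[[0.3,2,0.8],[10,0,-4]],[[0.5,3,1.2],[15,-1,-6]],[[0.6,4,1.6],[20,-1.6,-8.1]],[[0.7,5,2],[25,-2,-8.1]],[[0.8,6,2.4],[30,-2.5,-8.1]],[[1,7,2.9],[35,-2.8,-8.1]],[[1.07,7.98,3.4],[39.6,-2.9,-8.1]],[[1.07,7.98,3.4],[39.6,-2.9,-8.1]],[[1.07,7.98,3.4],[39.6,-2.9,-8.1]],[[1.07,7.98,3.4],[39.6,-2.9,-8.1]],[[1.07,7.98,3.4],[39.6,-2.9,-8.1]],[[0.3,8.05,3.5],[39.6,-2.9,-8.1]],[[-0.5,8.1,3.5],[39.6,-2.9,-8.1]],[[-1.3,8.15,3.6],[39.6,-2.9,-8.1]],[[-1.96,8.21,3.66],[39.6,-2.9,-8.1]],[[-1.96,8.21,3.66],[39.6,-2.9,-8.1]],[[-1.96,8.21,3.66],[39.6,-2.9,-8.1]]]' ; python3 - <<'E'
from g import *
M=(572.6,-268.5)
tgt(M,19.7,1,154,-3)
E
```

```text
clock: 38.02
tcp_pos: [496.5, -295.7, 159.5]
orientation: [[-0.001, 0.338, 0.941], [-0.001, -0.941, 0.338], [1.0, -0.001, 0.002]]
wrist_force: [0.4, 0.5, -0.1]
grip_width: 0.467
[[-0.09, 0.0, 1.71], [-0.0, -0.1, -0.1]] rows>=2
```

```bash
python3 -m crank '[[[-0.05,0,0.6],[0,0,0]],[[-0.09,0,1.2],[0,0,0]],[[-0.09,0,1.71],[0,0,0]],[[-0.09,0,1.71],[0,0,0]],[[-0.09,0,1.71],[0,0,0]]]' && python3 -m crank '[[[0,0,0],[0,0,0]],[[0,0,0],[0,0,0]],[[0,0,0],[0,0,0]],[[0,0,0],[0,0,0]]]' 0 60; python3 -m crank '[[[0.2,0,0],[0,0,0]],[[0.7,0,0],[0,0,0]],[[1.3,0,0],[0,0,0]],[[1.9,0,0],[0,0,0]],[[2.5,0,0],[0,0,0]],[[3.1,0,0],[0,0,0]],[[3.6,0,0],[0,0,0]],[[3.6,0,0],[0,0,0]]]' - 100; python3 - <<'E'
from b import *
look("side","s14");look("top","t14")
heads('14',573,-268,80,200,420)
E
```

```text
clock: 38.65
tcp_pos: [592.8, -261.2, 156.0]
orientation: [[-0.002, 0.338, 0.941], [-0.0, -0.941, 0.338], [1.0, 0.001, 0.002]]
wrist_force: [-0.7, -0.3, 0.2]
grip_width: 0.471
clock: 39.15
tcp_pos: [592.6, -261.8, 156.7]
orientation: [[-0.004, 0.337, 0.942], [-0.0, -0.942, 0.337], [1.0, 0.001, 0.004]]
wrist_force: [-0.1, 0.8, 4.5]
grip_width: 0.248
clock: 40.15
tcp_pos: [591.6, -261.2, 374.8]
orientation: [[-0.006, 0.337, 0.941], [0.004, -0.941, 0.337], [1.0, 0.006, 0.004]]
wrist_force: [-0.0, 0.7, -0.8]
grip_width: 0.24
top [ 400  227   68   51 1707] top [ 530.3 -282.2  389.3] all [ 539.8 -276.3  373.4] 226.339342868955
side [ 201  235   59   66 2352] top [ 531.2 -287.1  391.4] all [ 547.2 -282.6  364.2] 226.63348774897895
```

```bash
python3 -m crank '[[[0,0,0],[0,0,10]],[[0,0,0],[0,0,20]],[[0,0,0],[0,0,30]],[[0,0,0],[0,0,40]],[[0,0,0],[0,0,50]],[[0,0,0],[0,0,60]],[[0,0,0],[0,0,70]],[[0,0,0],[0,0,80]],[[0,0,0],[0,0,90]],[[0,0,0],[0,0,100]],[[0,0,0],[0,0,110]],[[0,0,0],[0,0,120]],[[0,0,0],[0,0,130]],[[0,0,0],[0,0,140]],[[0,0,0],[0,0,150]],[[0,0,0],[0,0,160]],[[0,0,0],[0,0,170]],[[0,0,0],[0,0,179]],[[0,0,0],[0,0,179]]]'; python3 - <<'E'
from g import *
W=(528,99)
tgt(W,-19.8,-1,330,0);tgt(W,-19.8,-1,150,0)
E
```

```text
clock: 42.62
tcp_pos: [591.4, -261.2, 370.5]
orientation: [[0.007, -0.337, 0.942], [-0.016, 0.941, 0.337], [-1.0, -0.017, 0.001]]
wrist_force: [0.2, 0.1, 0.1]
grip_width: 0.24
[[0.58, 5.82, 1.27], [39.5, 0.4, 0.9]] rows>=6
[[3.58, 5.87, 1.27], [39.5, 0.4, 0.9]] rows>=7
```

```bash
python3 -m crank '[[[0.1,0.8,0.2],[5,0,0]],[[0.2,1.6,0.4],[10,0,0]],[[0.25,2.4,0.5],[15,0,0]],[[0.3,3.2,0.7],[20,0,0.3]],[[0.4,4,0.9],[25,0.2,0.5]],[[0.5,4.8,1],[30,0.3,0.6]],[[0.55,5.4,1.2],[35,0.4,0.8]],[[0.58,5.82,1.27],[39.5,0.4,0.9]],[[0.58,5.82,1.27],[39.5,0.4,0.9]],[[0.58,5.82,1.27],[39.5,0.4,0.9]],[[0.58,5.82,1.27],[39.5,0.4,0.9]],[[0.58,5.82,1.27],[39.5,0.4,0.9]],[[1.5,5.84,1.27],[39.5,0.4,0.9]],[[2.4,5.85,1.27],[39.5,0.4,0.9]],[[3.2,5.87,1.27],[39.5,0.4,0.9]],[[3.58,5.87,1.27],[39.5,0.4,0.9]],[[3.58,5.87,1.27],[39.5,0.4,0.9]]]'; python3 - <<'E'
from g import *
from b import *
W=(528,99)
tgt(W,-19.8,-1,104,0);print(sense()['joint_positions'])
look("side","s15"); look("top","t15");heads('15',528,99,50,190,330)
E
```

```text
clock: 44.75
tcp_pos: [546.4, 90.7, 147.6]
orientation: [[-0.003, 0.342, 0.94], [-0.001, 0.94, -0.342], [-1.0, -0.002, -0.002]]
wrist_force: [0.6, -0.4, -0.3]
grip_width: 0.24
[[0.73, 0.03, -0.02], [-0.2, -0.1, 0.1]] rows>=1
[0.3 1.2 2.3 3.8 1.9 1.8]
top [242 251  19  13 157] top [525.7  96.5 297.7] all [525.4  94.6 292. ] 232.92772602885464
side [216 153  14  38 362] top [529.7  93.8 295.7] all [530.2  88.7 257.5] 190.5658193425711
```

```bash
python3 -m crank '[[[0.3,0.03,-0.02],[0,0,0]],[[0.5,0.03,-0.02],[0,0,0]],[[0.65,0.03,-0.02],[0,0,0]],[[0.73,0.03,-0.02],[0,0,0]],[[0.73,0.03,-0.02],[0,0,0]]]' && python3 -m crank '[[[0,0,0],[0,0,0]],[[0,0,0],[0,0,0]],[[0,0,0],[0,0,0]],[[0,0,0],[0,0,0]],[[0,0,0],[0,0,0]]]' 60; python3 - <<'E'
from b import *
look("side","s16"); look("top","t16");heads('16',528,99,50,140,330)
E
```

```text
clock: 45.48
tcp_pos: [545.6, 93.4, 106.6]
orientation: [[0.0, 0.341, 0.94], [-0.001, 0.94, -0.341], [-1.0, -0.001, 0.0]]
wrist_force: [-0.2, -0.4, -2.2]
grip_width: 0.233
clock: 46.1
tcp_pos: [545.6, 93.4, 106.7]
orientation: [[0.0, 0.341, 0.94], [-0.001, 0.94, -0.341], [-1.0, -0.001, 0.001]]
wrist_force: [0.1, 0.7, -0.5]
grip_width: 0.7
top [246 256  15  11 111] top [519.9 101.4 171.2] all [519.9 100.4 169.2] 140.33531740398644
side [219 189  10  17 138] top [522.1  95.8 172. ] all [522.4  91.3 162.6] 140.04488258447896
```

```bash
python3 -m crank '[[[0,0,-0.8],[0,0,0]],[[0,0,-1.6],[0,0,0]],[[0,0,-2],[0,0,0]],[[-1,0,-2],[0,0,-10]],[[-2,0,-2],[0,0,-20]],[[-3,0,-2],[0,0,-30]],[[-4,0,-2],[0,0,-40]],[[-4,0,-2],[0,0,-50]],[[-4,0,-2],[0,0,-60]],[[-4,0,-2],[0,0,-70]],[[-4,0,-2],[0,0,-80]],[[-4,0,-2],[0,0,-90]],[[-4,0,-2],[0,0,-100]],[[-4,0,-2],[0,0,-110]],[[-4,0,-2],[0,0,-120]],[[-4,0,-2],[0,0,-130]],[[-4,0,-2],[0,0,-140]],[[-4,0,-2],[0,0,-150]],[[-4,0,-2],[0,0,-165]],[[-4,0,-2],[0,0,-179]]]' 64 ; python3 - <<'E'
from g import *
from b import *
look("side","s17");look("top","t17")
heads('17',557,180,140,140,190); print(); heads('17',330,-500,80,115,135)
print(sense()['joint_positions']);tgt((500,-240),33,1,411,-19)
E
```

```text
clock: 48.7
tcp_pos: [433.3, 135.6, 347.0]
orientation: [[-0.048, -0.34, 0.939], [-0.132, -0.93, -0.343], [0.99, -0.141, -0.0]]
wrist_force: [0.3, 0.0, -0.1]
grip_width: 0.745
top [186 230  13  10  94] top [582.9 262.9 171. ] all [582.1 260.5 167.1] 140.68149916159882
top [216 243  13  10 103] top [551.  182.1 170.8] all [550.5 180.6 168.1] 141.19963235385353
top [247 254  15  11 107] top [523.7  99.5 171.5] all [523.1  99.  169.9] 144.95761018491567
side [240 150   8  14 100] top [587.  261.7 170.9] all [586.9 257.7 160. ] 140.16610719676282
side [230 168   9  15 103] top [555.4 181.3 170.7] all [554.8 176.3 163. ] 140.78717558530047
side [220 188  11  16 141] top [527.  100.1 171.5] all [527.3  95.6 161.7] 140.00018200284887

top [483 338  16  15 186] top [ 326.8 -501.9  127.4] all [ 327.1 -500.7  125.7] 115.60906788550119
[ 0.6  0.6  2.4  4.1  1.5 -1.5]
[[1.79, 4.78, 3.57], [53.0, -3.9, -7.9]] rows>=6
```

View pics/t17.png

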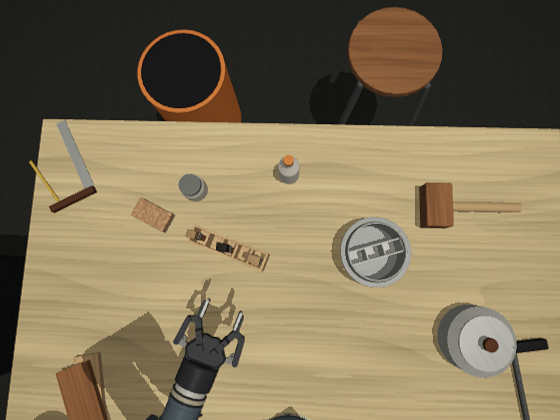

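```bash
python3 -m crank '[[[0.3,0.8,0.6],[9,-0.6,-1.5]],[[0.6,1.6,1.2],[18,-1.2,-3]],[[0.9,2.4,1.8],[27,-2,-4.5]],[[1.2,3.2,2.4],[36,-2.6,-6]],[[1.5,4,3],[45,-3.3,-7]],[[1.79,4.78,3.57],[53,-3.9,-7.9]],[[1.79,4.78,3.57],[53,-3.9,-7.9]],[[1.79,4.78,3.57],[53,-3.9,-7.9]],[[1.79,4.78,3.57],[53,-3.9,-7.9]],[[1.79,4.78,3.57],[53,-3.9,-7.9]],[[1.79,4.78,3.57],[53,-3.9,-7.9]],[[1.79,4.78,3.57],[53,-3.9,-7.9]]]' ; python3 - <<'E'
from g import *
print(sense()['joint_positions'])
row(np.array([332,-500,300.]),np.array([[.721,.693,0],[.693,-.721,0],[0,0,-1.]]))
E
```

```text
clock: 50.3
tcp_pos: [531.6, -223.1, 410.4]
orientation: [[0.001, 0.541, 0.841], [-0.001, -0.841, 0.541], [1.0, -0.001, -0.001]]
wrist_force: [0.2, 1.5, 0.0]
grip_width: 0.748
[-1.17200979  0.52671772  1.90794657  1.43807383  1.68264631 -0.87036998]
[[-1.84, 2.08, -5.29], [8.7, -89.7, -8.7]] rows>=9
```

```bash
python3 -m crank '[[[0.2,0.2,-0.6],[1,-10,-1]],[[0.2,0.4,-1.2],[2,-20,-2]],[[0.2,0.7,-1.8],[3,-30,-3]],[[0.2,0.9,-2.4],[4,-40,-4]],[[0.2,1.2,-3],[5,-50,-5]],[[0,1.4,-3.6],[6,-60,-6]],[[-0.5,1.6,-4.2],[7,-70,-7]],[[-1,1.9,-4.8],[8,-80,-8]],[[-1.84,2.08,-5.29],[8.7,-89.7,-8.7]],[[-1.84,2.08,-5.29],[8.7,-89.7,-8.7]],[[-1.84,2.08,-5.29],[8.7,-89.7,-8.7]],[[-1.84,2.08,-5.29],[8.7,-89.7,-8.7]]]' ; python3 - <<'E'
from g import *
from h import *
print(sense()['joint_positions'])
mod=cam("wrist");p,d=look("wrist","w18");hsv=cv2.cvtColor(p,cv2.COLOR_BGR2HSV)
m=((hsv[...,1]>130)&(hsv[...,2]<140)).astype('uint8')
k,l,st,c=cv2.connectedComponentsWithStats(m)
for i in range(1,k):
    if st[i,4]>200: print(st[i],c[i],wplane(*c[i],125.,mod))
E
```

```text
clock: 51.8
tcp_pos: [332.6, -500.2, 302.1]
orientation: [[0.722, 0.692, 0.001], [0.692, -0.722, -0.002], [-0.0, 0.002, -1.0]]
wrist_force: [1.6, 0.2, 0.2]
grip_width: 0.749
[-1.17019811e+00  4.22268982e-01  1.41076732e+00  6.07929708e-04
  1.30658572e+00 -3.64136751e-01]
[262 173  31  31 761] [276.86465177 188.30091984] [ 330.15793911 -502.16331669  125.        ]
```

```bash
python3 -m crank '[[[-0.05,0,1],[0,0,0]],[[-0.05,0,2],[0,0,0]],[[-0.05,0,2.8],[0,0,0]],[[-0.05,0,3.15],[0,0,0]],[[-0.05,0,3.27],[0,0,0]],[[-0.05,0,3.27],[0,0,0]]]' && python3 -m crank '[[[0,0,0],[0,0,0]],[[0,0,0],[0,0,0]],[[0,0,0],[0,0,0]],[[0,0,0],[0,0,0]],[[0,0,0],[0,0,0]]]' 0 80;  python3 -m crank '[[[0,0,-0.05],[0,0,0]],[[0,0,-0.4],[0,0,0]],[[0,0,-0.9],[0,0,0]],[[0,0,-1.5],[0,0,0]],[[0,0,-2.1],[0,0,0]],[[0,0,-2.7],[0,0,0]],[[0,0,-2.9],[0,0,0]],[[0,0,-2.9],[0,0,0]]]' - 100; python3 - <<'E'
from g import *
R=np.array([[.193,.981,0],[.981,-.193,0],[0,0,-1.]])
row(np.array([557.7,-222.3,290.]),R);row(np.array([557.7,-222.3,200.]),R)
E
```

```text
clock: 52.6
tcp_pos: [330.6, -503.6, 106.7]
orientation: [[0.722, 0.692, 0.002], [0.692, -0.722, -0.003], [-0.001, 0.004, -1.0]]
wrist_force: [0.8, 0.4, 0.6]
grip_width: 0.748
clock: 53.22
tcp_pos: [330.8, -504.3, 108.9]
orientation: [[0.722, 0.692, 0.002], [0.692, -0.722, -0.006], [-0.002, 0.006, -1.0]]
wrist_force: [-0.9, 0.2, 5.5]
grip_width: 0.388
clock: 54.22
tcp_pos: [330.3, -503.3, 283.0]
orientation: [[0.722, 0.692, 0.003], [0.692, -0.722, -0.006], [-0.002, 0.006, -1.0]]
wrist_force: [-0.0, 0.3, -3.9]
grip_width: 0.387
[[5.98, -0.76, -0.13], [0.3, 0.2, -35.1]] rows>=6
[[5.98, -0.77, 1.37], [0.3, 0.2, -35.1]] rows>=6
```

```bash
python3 -m crank '[[[1,-0.1,-0.1],[0,0,-5]],[[2,-0.2,-0.13],[0,0,-10]],[[3,-0.4,-0.13],[0,0,-16]],[[4,-0.5,-0.13],[0,0,-22]],[[5,-0.6,-0.13],[0.2,0,-28]],[[5.6,-0.7,-0.13],[0.3,0.2,-35]],[[5.98,-0.76,-0.13],[0.3,0.2,-35]],[[5.98,-0.76,-0.13],[0.3,0.2,-35]],[[5.98,-0.76,-0.13],[0.3,0.2,-35]],[[5.98,-0.76,0.5],[0.3,0.2,-35]],[[5.98,-0.76,1],[0.3,0.2,-35]],[[5.98,-0.76,1.1],[0.3,0.2,-35]],[[5.98,-0.76,1.1],[0.3,0.2,-35]]]'; python3 - <<'E'
from h import *
from g import *
np.set_printoptions(precision=1,suppress=True)
look("side","s19");look("top","t19")
row(np.array([557.7,-222.3,192.]),np.array([[.193,.981,0],[.981,-.193,0],[0,0,-1.]]))
d=cv2.imread("pics/s19.png");cv2.imwrite("pics/s19c.png",cv2.resize(d[180:380,130:370],None,fx=3,fy=3,interpolation=2))
E
```

```text
clock: 55.85
tcp_pos: [557.8, -223.3, 216.0]
orientation: [[0.196, 0.981, -0.0], [0.981, -0.196, -0.001], [-0.001, -0.0, -1.0]]
wrist_force: [-1.3, -0.1, -2.1]
grip_width: 0.387
[[0.02, -0.02, 0.42], [0.2, 0.1, -0.1]] rows>=1
```

View pics/s19c.png

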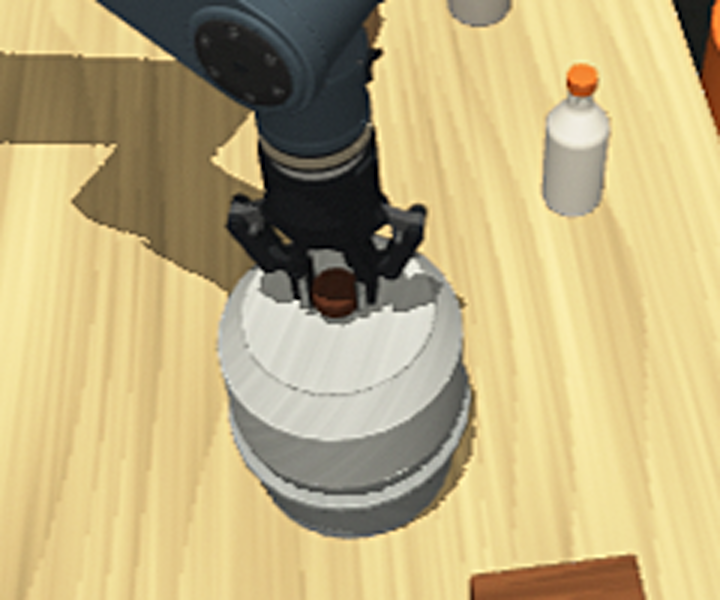

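Hood is over the pot, about 23 mm from seating, looks centred. Lower slowly.

```bash
python3 -m crank '[[[0.02,-0.01,0.1],[0,0,0]],[[0.02,-0.01,0.2],[0,0,0]],[[0.02,-0.01,0.3],[0,0,0]],[[0.02,-0.01,0.36],[0,0,0]],[[0.02,-0.01,0.4],[0,0,0]],[[0.02,-0.01,0.42],[0,0,0]],[[0.02,-0.01,0.42],[0,0,0]]]'
```

```text
clock: 56.82
tcp_pos: [557.9, -222.0, 194.0]
orientation: [[0.195, 0.981, 0.002], [0.981, -0.195, -0.002], [-0.002, 0.002, -1.0]]
wrist_force: [-4.2, 2.2, 7.5]
grip_width: 0.382
```

```bash
python3 -m crank '[[[0,0,0],[0,0,0]],[[0,0,0],[0,0,0]],[[0,0,0],[0,0,0]],[[0,0,-0.8],[0,0,0]],[[0,0,-1.6],[0,0,0]],[[0,0,-2.4],[0,0,0]],[[-2,0,-3],[0,0,0]],[[-3,-3,-3],[0,0,0]],[[-3,-4,-3],[0,0,0]],[[-3,-5,-3],[0,0,0]],[[-3,-5,-3],[0,0,0]]]' 70; python3 - <<'E'
from b import *
look("side","s20");look("top","t20")
heads('20',557,180,140,140,190)
for t in("0","20"):
  for n in("top","side"):
    f=n+"0" if t=="0" else n[0]+t
    d=np.load(f"pics/{f}.npy");P=pts(n,d);p=cv2.imread(f"pics/{f}.png");hsv=cv2.cvtColor(p,cv2.COLOR_BGR2HSV);z=P[...,2]
    near=(np.hypot(P[...,0]-556,P[...,1]+223)<100)&(d>0)
    m=near&(abs(z-184)<5)&(hsv[...,1]<60);q=P[m];A=np.c_[q[:,:2]-[557,-222],np.ones(len(q))];c=np.linalg.lstsq(A,q[:,2],rcond=None)[0]
    k=P[near&(z>206)&(hsv[...,1]>80)]
    print(t,n,"plane tilt %.3f z %.1f"%(np.hypot(*c[:2]),c[2]),"knob",k.mean(0),len(k), "flat bbox",(q.max(0)+q.min(0))/2)
p=cv2.imread("pics/s20.png");cv2.imwrite("pics/s20v.png",p)
E
```

```text
clock: 58.2
tcp_pos: [301.6, -331.9, 370.4]
orientation: [[0.195, 0.981, 0.002], [0.981, -0.195, -0.003], [-0.003, 0.002, -1.0]]
wrist_force: [-0.2, -0.8, 0.8]
grip_width: 0.818
top [186 230  13  10  95] top [582.9 262.5 170.4] all [582.1 260.5 166.5] 140.58061046467355
top [216 243  14  10 106] top [550.9 182.2 171. ] all [550.6 180.5 167.6] 140.3739776889431
top [247 254  15  11 106] top [525.1 100.  170.9] all [524.7  98.9 169.7] 145.28868960329123
side [240 150   8  14  98] top [587.4 261.5 172.1] all [586.7 257.8 160.4] 140.19251874056977
side [230 168   9  15 104] top [555.1 182.3 171. ] all [554.9 176.7 162.7] 140.9542974593544
side [221 188  11  17 140] top [528.8  98.  171.2] all [529.   93.6 162.2] 140.19154789984793
0 top plane tilt 0.002 z 183.7 knob [ 555.3 -221.5  211.5] 153 flat bbox [ 554.4 -223.3  184. ]
0 side plane tilt 0.006 z 184.3 knob [ 557.4 -226.2  211.9] 178 flat bbox [ 557.1 -224.5  184. ]
20 top plane tilt 0.004 z 183.8 knob [ 556.1 -220.9  211.7] 153 flat bbox [ 554.9 -223.3  184. ]
20 side plane tilt 0.007 z 184.3 knob [ 558.  -225.5  211.9] 179 flat bbox [ 558.4 -224.   184. ]
```

View pics/s20v.png

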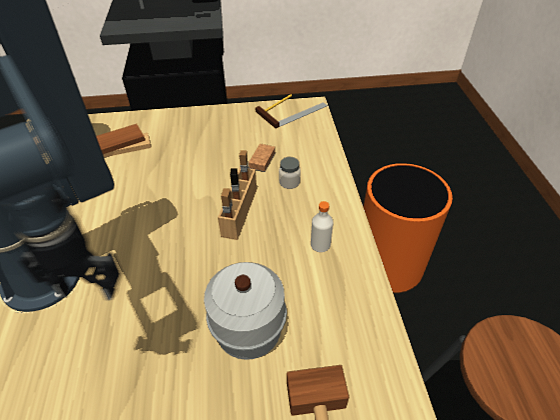

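The hood is seated where it started, to within about 1 mm and level. All three brushes stand bristle-up in the caddy and the bystanders are in place.

```bash
python3 -c "
from plant import *
print(job_done())"
```

```text
the job is handed in; nothing more can be done
None
```

I handed the job in at about 58 s of the 210 s allowed; no verdict was reported.

- **What I did:** I set the hood aside on the bench, knob up. Three brushes were present. I lifted each with the tool horizontal, turned it end for end, and released it handle-down in its own caddy well (both end wells and the middle one). The last part of each was a short drop into the well. Then I put the hood back on the pot.
- **Brushes:** In the last pictures their bristle tips are at about 171 mm, the height for a brush standing on the well floor, and they stand nearly upright. I did not see the butts themselves.
- **Hood:** It is back within about 1 mm of where it started. Its top is at 184 mm, as before, and tilt is under 0.01 rad. As I lowered it, the wrist felt about 7.5 N upward and 4–5 N sideways just before release.
- **Bystanders and gripper:** The glue bottle, sanding block, mallet and screw jar look unmoved in the pictures; I did not measure them again. The gripper was clear of everything.
- **What went wrong or disagreed:** The top and side cameras differed by up to about 6 mm in absolute position, so I used averages and wrist-camera views. My first grip on the first brush pushed the tool up about 9 mm, so I opened and gripped again before lifting.

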